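Lock the magnifier lamp's foot in its quick-release clamp

ROBOT

A 6-joint arm with a two-finger parallel gripper is mounted at the origin on the work surface. World frame = base frame: x ahead of the robot, y to its left, z up, the work surface at z = 0. Lengths are in m, angles in degrees, forces in N, time in s.
With the tool pointing down it reaches from about 0.3 to 0.75 m from the base axis. Payload 8.5 kg.
Tool frame: the origin (TCP) lies between the finger pads; the fingertips stand 17 mm ahead of it and the grasp point (between the pads) lies 2 mm behind it; z points along the fingers, y is the direction in which the jaws open and shut (so a half turn about z gives the same grasp; the last joint's range is limited). The gripper opens to 85 mm and grips with 20 to 120 N. Pads are 22 mm wide; open, the fingers measure 114 mm over their backs; the gripper's body (76 mm by 85 mm) begins 54 mm behind the grasp point. The pads swing forward as they close: fully open they stand 13 mm farther back than shut.
Start: joints at [-76.163, 21.807, 74.336, -0, 83.858, -12.336], TCP at [0.243, -0.494, 0.248] pointing down, gripper open.
Joint ranges: [-178.18, 178.18], [-50.72, 133.34], [12.68, 142.11], [-81.47, 261.47], [9.98, 163.14], [-165.26, 165.26]. Speed limits (degrees/s): [136.94, 136.94, 180, 180, 180, 180].

INTERFACE

Orientations are given as a 3x3 rotation matrix whose columns are the frame's x, y, z axes.
In Python, from rig import readout, eyes, env gives the robot as it stands.
- The arm moves only by the tool arm_command, never from a script. Its argument "rows" is text: rows parted by semicolons, each of 7 numbers parted by spaces: the closure, from 0 (fully open) to 1 (shut), then the shift along the tool's x, y, z in mm, then the turn, a rotation vector about the tool's x, y, z in degrees. In form: grip dx dy dz rx ry rz; .... A call has 1 to 5 rows; each row shifts and turns the commanded pose from where the row before left it, along the tool's axes as they then stand; what a row does not reach is not made up. A row lasts 1/12 s, in which the tool goes at most 41.7 mm and 7.16 degrees, less where a joint would pass 70% of its speed; a pose out of reach is approached as far as the arm can. A call with a gripper value outside its range is refused whole. The fingers move at their own pace and stop on an object; "squeeze" is the grip in N (left out, the last holds). Time passes only in rows, so rows that do not move let the fingers close. It gives the time, the measured TCP pose, the force and the opening at its end, in the units of the state.
- readout.observe(): the state, without advancing time (a new reading comes with each control period).
- eyes.get_image(name): name is "scene" or "top" or "wrist"; returns the picture (400x640x3 uint8, red, green, blue); there is no depth.
- eyes.camera_model(name): a dict with "mtx" (3x3 intrinsics, pixels), "k1" (the pictures are not rectified: a ray, as slopes to the right and down, at radius r is drawn at 1 + k1 r^2 times it, then the intrinsics apply), "view" (4x4, takes a point from world to camera coordinates). Camera axes: x right, y up, looking along -z (the intrinsics and any distortion apply to the point x, -y, -z); pixel columns grow to the right and rows downward; lengths in m; the calibration is good to about 2 mm. A picture is of the moment at which its call begins: read the wrist's pose just before it. camera_model takes no time and is no camera call; for the wrist camera it gives the pose at the moment of the call.
- env.close_job(): hands the job in, once; it reports no verdict.
The state is a dict: "time_s": time; "q": joint angles; "qvel": joint speeds; "joint_efforts": joint torques, N m; "position": TCP position; "tool_rot": TCP orientation; "ft_force": force on the tool from outside, world axes, zero at the start; "wrist_torque": the same for the moment, N m; "grip_width": finger opening in m.
Only numpy, scipy, OpenCV 4.12 (cv2) and the standard library are available. Lean on these libraries where they do the work, as an engineer would, in place of code of your own. Each camera call takes 0.05 s, during which the arm holds its last target. There are 200 camera calls.

TASK

Push the magnifier lamp's steel foot fully home against the red stop at the back of its clamp. Then turn the brass wing nut clockwise until the cam lever, on being swung over, first meets firm resistance about halfway through its swing, and close the lever fully so that it stays shut and the foot is clamped. Leave the other things on the counter where they are.

Things in the scene. Friction and masses are not known exactly. Their poses are not given: they have to be found in the camera images.
- clamp: Grey bed plate of the clamp, 320 x 250 x 18 mm, fixed; place and yaw differ. Origin on the counter (z = 0), below the lever's pivot; x away from the robot to the red stop (the way the foot slides home), y left to the nut, z up. Steel strap over it: x -21 to 21, y -120 to 120 mm. The lamp's thin column is at x 75 to 135, y 0; its arm runs from there to the head at y 345 mm, 200 mm up.
- foot: The lamp's steel foot (2.2 kg with lamp), a plate 235 x 96 x 14 mm. It slides only along the clamp's x, 60 mm in all, against 4 N of friction, to a dead stop. Its top is 33 to 35 mm above the counter (it differs: find the nut setting by feel). Origin: at x = 0 in the clamp's frame when drawn out, x = +60 mm when home; it starts at 0 to 30 mm. Axes as the clamp's.
- foot_tab (a point): Middle of the front (robot-side) face of the upright steel tab at the foot's front end, for pushing. Tab: 70 mm wide in y, 8 mm thick, top 75 mm above the counter, this point 65 mm. In the clamp's frame x = -135 mm with the foot drawn out, -75 mm when fully home. Nothing stands in front of it.
- nut_grip (a point): Grip point of the brass wing nut, on its upright axis at (0, +95 mm) in the clamp's frame. The wings are one upright plate 64 mm long, 12 mm thick, pinched across from above; it reaches 16 mm above and 24 mm below this point, then a hub of 17 mm radius. x runs along the wings (the clamp's x at joint 0), z up. 134 mm above the counter at joint 0; sinks 2.5 mm per rad.
- nut (a joint): Angle of the wing nut, rad: 0 backed off, grows clockwise seen from above (tightening), limit 6. It starts at 0 to 1.2; the right setting lies some 1 to 3 rad farther on. Stiff: it needs 0.3 N m, so pinch it with some 60 N. It stays where it is left.
- lever (a joint): Angle of the black cam lever, rad: 0 open (up, leaning 10 deg to the clamp's -y), 0.65 halfway, 1.3 closed (towards -y, ball end rising 6 deg); starts at 0 to 0.25; axis the clamp's x. Stays where left (0.5 N at the ball) till the pad meets the foot; then up to 4 to 9 N, and locks in the last 0.12 rad. If it stands part-way as the nut is turned, the pad pushes it back once it meets the foot.
- lever_pivot (a point): The lever's pivot on the strap's middle, (0, 0) in the clamp's frame, 110 mm above the counter with the nut backed off, sinking with strap and lever 2.5 mm per rad of the nut. The strap's top is 16 mm below it.
- lever_ball (a point): Centre of the red ball of 13 mm radius at the end of the lever, 110 mm from the pivot; the lever's shaft is 12 mm thick. Push here, sideways at first and then downward along the arc.
- pad: Round black rubber pad, 36 mm across, under the strap's middle (underside 44.8 mm above this origin). The cam presses it 8 mm down in all (4.6 mm at halfway) on the foot; it yields 1 mm per 16 N. Rightly adjusted it presses with about 60 N when the lever is closed (27 to 97 N will do).
- bowl: Tarnished brass bowl, 140 mm across, 60 mm high; bystander. Origin at its underside.
- bottle_a: Green glass medicine bottle, 60 mm across, 150 mm high, near the lever's side of the clamp; bystander. Origin at its underside.
- bottle_b: Green glass medicine bottle, 60 mm across, 150 mm high, near the nut's side of the clamp; bystander. Origin at its underside.
- otoscope: Cream otoscope handle lying down, 190 mm long, 30 mm thick; bystander. Origin at its underside.
- mortar: White porcelain pill mortar, 100 mm across, 65 mm high; bystander. Origin at its underside.
- tray: Steel instrument tray, 200 x 110 x 35 mm; bystander. Origin at its underside.
- carton: Plain cardboard carton, 120 x 100 x 80 mm; bystander. Origin at its underside.

How it is judged:
By the outcome, as a careful person would: the job done as asked, in the order asked, and still so for the second after the job is handed in, with the robot touching nothing.
It also fails if it takes over 72 s, if anything falls off the work surface, if the arm or the gripper's body presses on something with over 40 N, if the wrist force passes 120 N, or if a joint passes its speed limit or range.

## Working session

There is one attempt and no reset: what is moved stays moved. The work goes in short steps, Python scripts to look and compute and a tool call to move; the robot and the scene stay as the last step left them, time stands still between calls to the robot, and variables do not carry over. Pictures are saved under pics/ and viewed, about 8 in all and at most 12, crops included, and the job is handed in when it is done.

Besides the shell and the picture viewer there is one more tool, called by a JSON object that holds its "api" and its "payload", one argument or row to a line. arm_command: Moves the arm, as the interface text tells. Its arguments: {"type":"object","properties":{"rows":{"type":"string"},"squeeze":{"type":"number"}},"required":["rows"]}

```bash
ls; mkdir -p pics; python3 - <<'E'
from rig import readout, eyes, env
import cv2
print(readout.observe())
for n in ("scene","top"):
    cv2.imwrite(f"pics/{n}0.png", eyes.get_image(n)[:,:,::-1])
    print(n, eyes.camera_model(n))
E
```

```text
pics
{'time_s': 0.0, 'q': array([-7.61641194e+01,  2.18409214e+01,  7.43846172e+01,  1.70424515e-03,
        8.38563385e+01, -1.23358410e+01]), 'qvel': array([-0.05676423,  0.00187482, -0.00502642,  0.11093929, -0.03633145,
        0.0404226 ]), 'joint_efforts': array([ 7.31301679e-05, -4.48466599e+01, -2.31277817e+01, -2.33254232e-04,
        4.74902175e-03, -1.88251761e-06]), 'position': array([ 0.24252519, -0.49335268,  0.2477132 ]), 'tool_rot': array([[ 8.97477632e-01,  4.41059863e-01, -3.13023538e-04],
       [ 4.41059848e-01, -8.97476610e-01,  1.39463384e-03],
       [ 3.34185708e-04, -1.38971479e-03, -9.99998979e-01]]), 'ft_force': array([ 0.61821345,  0.62253126, -0.3008927 ]), 'wrist_torque': array([0.016096  , 0.00602617, 0.00954781]), 'grip_width': 0.08551785947984837}
scene {'mtx': array([[442.66431069,   0.        , 318.85854736],
       [  0.        , 442.66431069, 202.71886032],
       [  0.        ,   0.        ,   1.        ]]), 'k1': 0.0342988015401712, 'view': array([[-0.85946512,  0.51103136, -0.01290932,  0.51812535],
       [-0.3524005 , -0.57400411,  0.73914354,  0.06379372],
       [ 0.37031553,  0.63981734,  0.67342422, -1.6278176 ],
       [ 0.        ,  0.        ,  0.        ,  1.        ]])}
top {'mtx': array([[499.88374083,   0.        , 314.73024534],
       [  0.        , 499.88374083, 200.00904792],
       [  0.        ,   0.        ,   1.        ]]), 'k1': -0.15034940972203406, 'view': array([[-0.0067174 , -0.99982978, -0.01718408, -0.0194929 ],
       [ 0.99876508, -0.00755421,  0.04910451, -0.55530358],
       [-0.04922596, -0.01683301,  0.99864581, -1.60857784],
       [ 0.        ,  0.        ,  0.        ,  1.        ]])}
```

View pics/top0.png

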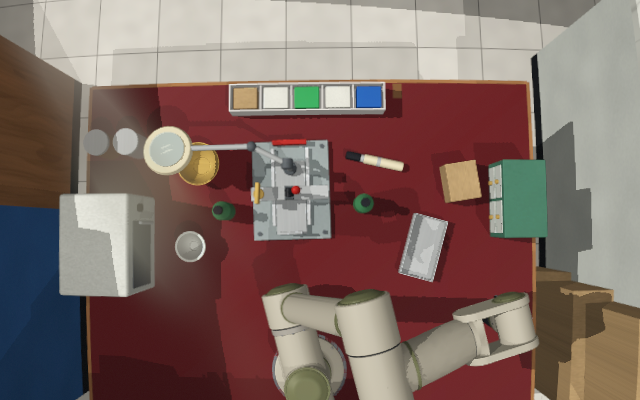

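View pics/scene0.png

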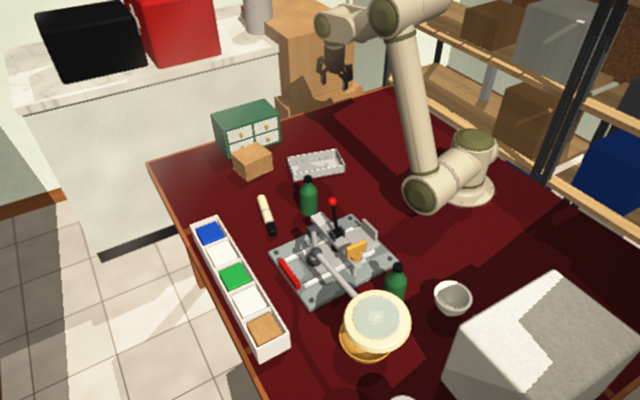

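The top view shows the clamp plate at about (291,190), the red ball at (295,189), the brass nut at (257,193), the tab near (290,232) and bottles at (223,211) and (363,203). The scene view shows the ball at (332,202), the nut at (356,250) and the red stop at (289,273).

```bash
cat > h.py <<'E'
from rig import readout, eyes, env
import numpy as np, cv2
def ray(cm, uv):
    f=cm["mtx"]; d=np.array([(uv[0]-f[0,2])/f[0,0],(uv[1]-f[1,2])/f[1,1]]); s=d.copy()
    for _ in range(20): s=d/(1+cm["k1"]*(s@s))
    R=cm["view"][:3,:3]; t=cm["view"][:3,3]
    v=R.T@np.array([s[0],-s[1],-1]); return -R.T@t, v/np.linalg.norm(v)
def plane(cm,uv,z):
    o,v=ray(cm,uv); return o+v*(z-o[2])/v[2]
def proj(cm,p):
    c=cm["view"][:3,:3]@np.asarray(p,float)+cm["view"][:3,3]; s=np.array([c[0],-c[1]])/-c[2]
    s=s*(1+cm["k1"]*(s@s)); return cm["mtx"][:2,:2]@s+cm["mtx"][:2,2]
def tri(rays):
    A=np.zeros((3,3));b=np.zeros(3)
    for o,v in rays:
        M=np.eye(3)-np.outer(v,v);A+=M;b+=M@o
    p=np.linalg.solve(A,b); return p,[np.linalg.norm((np.eye(3)-np.outer(v,v))@(p-o)) for o,v in rays]
def blobs(img,lo,hi,amin=15):
    hsv=cv2.cvtColor(img,cv2.COLOR_RGB2HSV); m=cv2.inRange(hsv,np.array(lo),np.array(hi))
    n,l,s,c=cv2.connectedComponentsWithStats(m); return [(s[i].tolist(),c[i].round(1).tolist()) for i in range(1,n) if s[i,4]>=amin],l
E
python3 - <<'E'
from h import *
for n,b in (("top",(235,130,345,250)),("scene",(260,180,420,320))):
    im=cv2.cvtColor(cv2.imread(f"pics/{n}0.png"),cv2.COLOR_BGR2RGB); x0,y0,x1,y1=b
    c=im[y0:y1,x0:x1]
    print(n,"red",[(s,[q[0]+x0,q[1]+y0]) for s,q in blobs(c,(0,200,170),(6,255,255),8)[0]])
    print(n,"brass",[(s,[q[0]+x0,q[1]+y0]) for s,q in blobs(c,(15,120,120),(30,255,255),8)[0]])
cm=eyes.camera_model("top")
for uv in [(253,142),(328,140),(331,237),(254,240)]: print(plane(cm,uv,0.018).round(3))
for nm,uv,z in (("nut",(257,193),.14),("ball",(295,189),.21),("bottA",(363,203),.14),("bottB",(223,211),.14),("tab",(290,232),.075)): print(nm,plane(cm,uv,z).round(3))
a=cv2.resize(cv2.imread("pics/top0.png")[130:250,205:385],None,fx=4,fy=4,interpolation=cv2.INTER_CUBIC)
cv2.imwrite("pics/topz.png",a)
E
```

```text
top red [([57, 57, 5, 6, 17], [294.0, 189.3])]
top brass [([19, 52, 5, 22, 87], [256.4, 192.6]), ([25, 59, 4, 9, 26], [261.1, 193.4])]
scene red [([69, 17, 8, 8, 47], [332.3, 200.7]), ([19, 79, 21, 30, 126], [289.5, 272.8])]
scene brass [([86, 60, 21, 22, 293], [355.7, 250.3]), ([0, 133, 15, 7, 75], [266.9, 316.7])]
[0.747 0.177 0.018]
[ 0.751 -0.068  0.018]
[ 0.435 -0.075  0.018]
[0.427 0.174 0.018]
nut [0.571 0.148 0.14 ]
ball [0.577 0.029 0.21 ]
bottA [ 0.539 -0.17   0.14 ]
bottB [0.518 0.251 0.14 ]
tab [0.453 0.053 0.075]
```

View pics/topz.png

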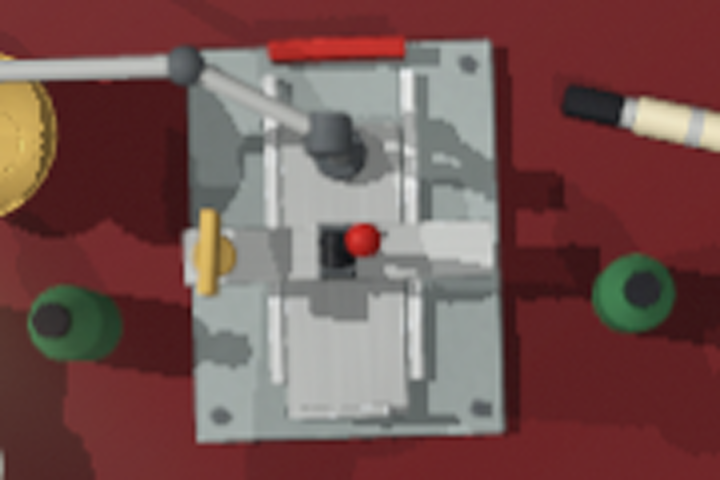

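The zoomed crop shows the nut wings nearly along clamp x at (208,252), the ball at (362,240), the tab's top edge at (340,410) and the strap centred around y≈250. Next I'll bring the wrist camera over the clamp for precise measurement.

```bash
python3 - <<'E'
from h import *
s=readout.observe(); cm=eyes.camera_model("wrist"); V=np.linalg.inv(cm["view"])
R=s["tool_rot"]; print("cam in tool",R.T@(V[:3,3]-s["position"])); print("cam axes in tool\n",(R.T@V[:3,:3]).round(3)); print(cm["mtx"],cm["k1"])
E
```

```text
cam in tool [ 0.08446242  0.00038462 -0.12536668]
cam axes in tool
 [[ 0.001  0.946  0.325]
 [ 1.    -0.002  0.   ]
 [ 0.001  0.325 -0.946]]
[[324.98434877   0.         318.83802198]
 [  0.         324.98434877 195.29018551]
 [  0.           0.           1.        ]] -0.038597694681200716
```

{"api": "arm_command", "payload": {
  "rows": "0 28 -26.4 -4 0 0 0;0 28 -26.4 -4 0 0 0;0 28 -26.4 -4 0 0 0;0 28 -26.4 -4 0 0 0;0 28 -26.4 -4 0 0 0"
}}

```text
time_s: 0.52
position: [0.3101, -0.3115, 0.2682]
tool_rot: [[0.898, 0.441, -0.0], [0.441, -0.898, 0.001], [0.0, -0.001, -1.0]]
ft_force: [1.0, -0.5, 0.9]
grip_width: 0.0852
```

{"api": "arm_command", "payload": {
  "rows": "0 28 -26.4 -4 0 0 0;0 28 -26.4 -4 0 0 0;0 28 -26.4 -4 0 0 0;0 28 -26.4 -4 0 0 0;0 28 -26.4 -4 0 0 0"
}}

```text
time_s: 0.93
position: [0.3775, -0.1312, 0.2884]
tool_rot: [[0.898, 0.441, -0.0], [0.441, -0.898, 0.0], [-0.0, -0.0, -1.0]]
ft_force: [0.5, -0.8, -0.4]
grip_width: 0.0852
```

{"api": "arm_command", "payload": {
  "rows": "0 28 -26.4 -4 0 0 0;0 28 -26.4 -4 0 0 0;0 28 -26.4 -4 0 0 0;0 28 -26.4 -4 0 0 0;0 28 -26.4 -4 0 0 0"
}}

```text
time_s: 1.35
position: [0.4449, 0.0491, 0.3084]
tool_rot: [[0.897, 0.441, -0.0], [0.441, -0.897, -0.0], [-0.0, -0.0, -1.0]]
ft_force: [1.5, -0.8, -0.2]
grip_width: 0.0853
```

{"api": "arm_command", "payload": {
  "rows": "0 0 0 0 0 0 -7;0 0 0 0 0 0 -7;0 0 0 0 0 0 -7;0 0 0 0 0 0 -7;0 0 0 0 0 0 -7"
}}

```text
time_s: 1.77
position: [0.4447, 0.0473, 0.308]
tool_rot: [[0.476, 0.879, -0.001], [0.879, -0.476, 0.0], [-0.0, -0.001, -1.0]]
ft_force: [0.0, -0.5, -0.5]
grip_width: 0.0856
```

{"api": "arm_command", "payload": {
  "rows": "0 0 0 0 0 0 -7;0 0 0 0 0 0 -7;0 0 0 0 0 0 -7;0 0 0 0 0 0 -7;0 0 0 0 0 0 -7"
}}

```text
time_s: 2.18
position: [0.4447, 0.0471, 0.308]
tool_rot: [[-0.114, 0.994, -0.001], [0.994, 0.114, 0.0], [0.0, -0.001, -1.0]]
ft_force: [0.3, 0.1, -0.1]
grip_width: 0.0853
```

{"api": "arm_command", "payload": {
  "rows": "0 0 0 0 0 0 -7;0 0 0 0 0 0 -7;0 0 0 0 0 0 -7;0 0 0 0 0 0 -7;0 0 0 0 0 0 -7"
}}

```text
time_s: 2.6
position: [0.4447, 0.0471, 0.308]
tool_rot: [[-0.663, 0.749, -0.001], [0.749, 0.663, 0.0], [0.001, -0.0, -1.0]]
ft_force: [-0.0, 0.1, 1.2]
grip_width: 0.0855
```

{"api": "arm_command", "payload": {
  "rows": "0 0 0 0 0 0 -7;0 0 0 0 0 0 -7;0 0 0 0 0 0 -7;0 0 0 0 0 0 -7;0 0 0 0 0 0 -7"
}}

```text
time_s: 3.02
position: [0.4447, 0.0471, 0.3081]
tool_rot: [[-0.972, 0.233, -0.001], [0.233, 0.972, 0.0], [0.001, -0.0, -1.0]]
ft_force: [-0.6, 0.5, -0.2]
grip_width: 0.0855
```

{"api": "arm_command", "payload": {
  "rows": "1 0 0 0 0 0 -7;1 0 0 0 0 0 -7;1 0 0 0 0 0 -1;1 0 0 0 0 0 0;1 0 0 0 0 0 0"
}}

```text
time_s: 3.43
position: [0.4448, 0.0471, 0.3082]
tool_rot: [[-1.0, -0.017, -0.0], [-0.017, 1.0, 0.0], [0.0, 0.0, -1.0]]
ft_force: [-0.2, -0.4, 0.1]
grip_width: 0.0255
```

```bash
python3 - <<'E'
from h import *
s=readout.observe(); print(s["time_s"],s["q"].round(1),s["position"],s["tool_rot"].round(3),s["grip_width"],s["ft_force"])
import pickle; pickle.dump(eyes.camera_model("wrist"),open("w1.pkl","wb"))
cv2.imwrite("pics/w1.png",eyes.get_image("wrist")[:,:,::-1])
E
```

```text
3.4333 [  -9.2    9.    82.5    0.    88.6 -100.2] [0.44477121 0.04707959 0.30819573] [[-1.    -0.017 -0.   ]
 [-0.017  1.     0.   ]
 [ 0.     0.    -1.   ]] 0.02549314289188322 [-0.17874636 -0.43239571  0.10441963]
```

View pics/w1.png

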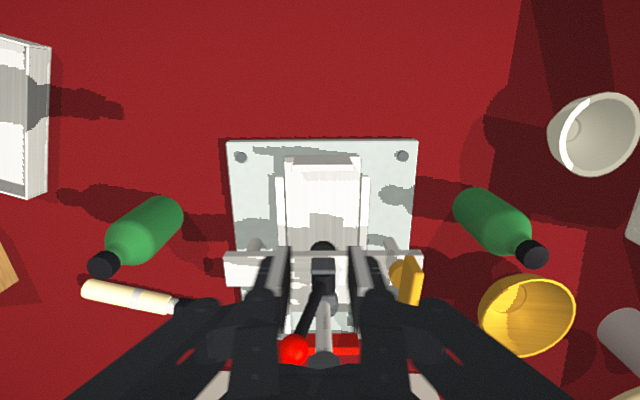

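The wrist view shows the plate's front corners at (227,140) and (418,140), the tab's top around (322,157), the ball at (295,349) and the brass nut at (410,282).

```bash
python3 - <<'E'
from h import *
import pickle
W=pickle.load(open("w1.pkl","rb")); T=eyes.camera_model("top"); S=eyes.camera_model("scene")
rd=lambda f: cv2.cvtColor(cv2.imread(f),cv2.COLOR_BGR2RGB)
w,t,sc=rd("pics/w1.png"),rd("pics/top0.png"),rd("pics/scene0.png")
print("ball w",blobs(w,(0,235,215),(4,255,255),60)[0])
print("brass w",blobs(w[230:330,380:440],(15,120,100),(32,255,255),20)[0])
for uv in [(227,140),(418,140),(240,157),(403,155)]: print("plate",plane(W,uv,.018).round(4))
# tab top edges
g=cv2.cvtColor(w,cv2.COLOR_RGB2GRAY)
print("col322",g[130:185,322].tolist()); print("row161",g[161,270:375].tolist()); print("row143..",g[146,220:235].tolist(),g[146,410:425].tolist())
print("ball",tri([ray(T,(294.5,189.8)),ray(S,(332.5,201.3)),]))
print("nut",tri([ray(T,(256.8,193.)),ray(S,(355.7,250.3))]))
c=cv2.resize(w[120:310,215:430],None,fx=3.5,fy=3,interpolation=cv2.INTER_CUBIC); cv2.imwrite("pics/w1z.png",c)
c2=cv2.resize(sc[180:310,260:420],None,fx=4.5,fy=4.5,interpolation=cv2.INTER_CUBIC); cv2.imwrite("pics/s0z.png",c2)
E
```

```text
ball w [([282, 341, 32, 24, 481], [296.3, 352.5]), ([334, 347, 24, 7, 104], [344.7, 350.5])]
brass w [([9, 26, 35, 50, 1231], [27.1, 49.8])]
plate [ 0.4313 -0.0707  0.018 ]
plate [0.4267 0.1743 0.018 ]
plate [ 0.4532 -0.0552  0.018 ]
plate [0.4466 0.1568 0.018 ]
col322 [73, 73, 78, 72, 77, 74, 56, 55, 66, 104, 137, 199, 228, 234, 233, 233, 233, 232, 235, 229, 156, 150, 153, 155, 154, 143, 146, 149, 145, 147, 146, 146, 145, 145, 189, 255, 254, 251, 251, 251, 250, 238, 235, 237, 236, 237, 237, 236, 236, 237, 243, 252, 252, 251, 251]
row161 [236, 237, 239, 203, 158, 157, 158, 157, 159, 157, 159, 160, 157, 142, 184, 219, 198, 181, 183, 183, 182, 184, 194, 166, 143, 148, 146, 145, 148, 147, 145, 146, 147, 146, 146, 147, 147, 147, 146, 148, 147, 148, 143, 147, 147, 147, 146, 148, 145, 148, 147, 146, 146, 148, 144, 148, 146, 147, 145, 143, 147, 146, 148, 144, 147, 149, 150, 149, 148, 147, 150, 147, 146, 148, 147, 148, 147, 147, 149, 144, 144, 203, 245, 254, 253, 253, 253, 252, 253, 255, 227, 200, 226, 232, 232, 233, 233, 234, 235, 235, 234, 232, 232, 231, 231]
row143.. [49, 49, 49, 51, 45, 86, 168, 235, 240, 239, 236, 237, 236, 237, 235] [229, 230, 231, 229, 229, 230, 235, 239, 126, 71, 71, 76, 72, 77, 76]
ball (array([0.5740051 , 0.03086087, 0.21679066]), [np.float64(0.0007449295725160185), np.float64(0.0007449295725159188)])
nut (array([0.5718418 , 0.15091955, 0.12392656]), [np.float64(0.0006322820854291683), np.float64(0.0006322820854291974)])
```

View pics/w1z.png

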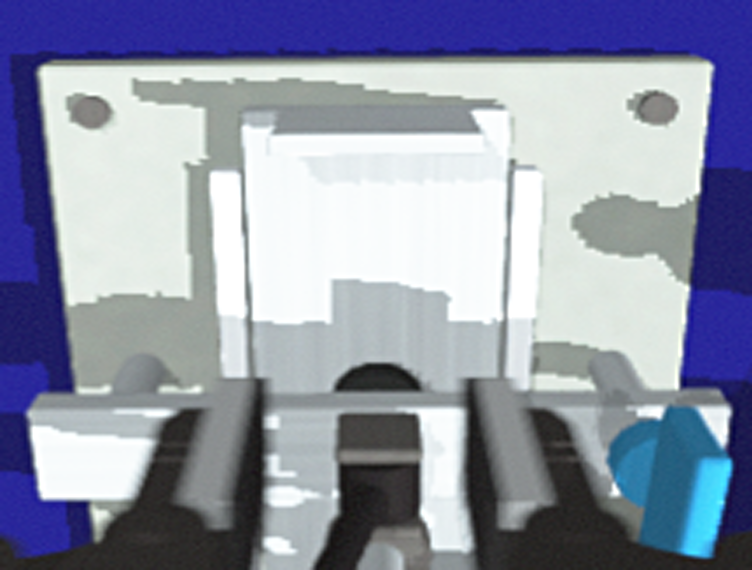

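The crop shows the tab's top front edge at about row 164 between columns 293 and 355, the strap's top front edge at row 256 (columns 224 to 424), and the nut wings lightly turned.

```bash
python3 - <<'E'
from h import *
import pickle
W=pickle.load(open("w1.pkl","rb"));T=eyes.camera_model("top"); S=eyes.camera_model("scene")
for uv,z in [((293,164),.075),((324,164),.075),((355,164),.075),((223.6,256),.0935),((423.6,256),.0935)]: print(uv,plane(W,uv,z).round(4))
print("ball3",tri([ray(T,(294.5,189.8)),ray(S,(332.5,201.3)),ray(W,(295.5,350))]))
print("nut z via W", [ (z,plane(W,(410,282),z).round(4)) for z in (.13,.145)])
w=cv2.imread("pics/w1.png")
cv2.imwrite("pics/nut1.png",cv2.resize(w[240:320,375:440],None,fx=7,fy=7,interpolation=cv2.INTER_CUBIC))
E
```

```text
(293, 164) [0.4477 0.0182 0.075 ]
(324, 164) [0.4471 0.0532 0.075 ]
(355, 164) [0.4464 0.0882 0.075 ]
(223.6, 256) [ 0.5564 -0.0638  0.0935]
(423.6, 256) [0.5522 0.1738 0.0935]
ball3 (array([0.57422414, 0.03057186, 0.21740366]), [np.float64(0.00039162886762562644), np.float64(0.0012230636935369773), np.float64(0.0009158783024011576)])
nut z via W [(0.13, array([0.5641, 0.1492, 0.13  ])), (0.145, array([0.5541, 0.1441, 0.145 ]))]
```

View pics/nut1.png

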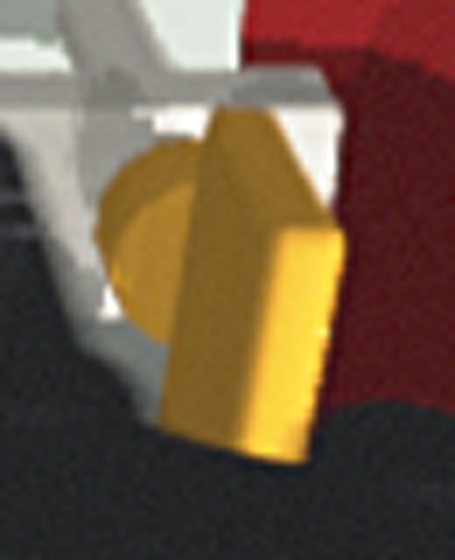

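{"api": "arm_command", "payload": {
  "rows": "1 37 7 0 0 0 0;1 0 0 40 0 0 0;1 0 0 40 0 0 0;1 0 0 40 0 0 0;1 0 0 40 0 0 0"
}}

```text
time_s: 3.9
position: [0.4074, 0.0534, 0.1472]
tool_rot: [[-1.0, -0.018, 0.002], [-0.018, 1.0, -0.0], [-0.002, -0.0, -1.0]]
ft_force: [1.1, -1.4, -1.3]
grip_width: 0.0002
```

{"api": "arm_command", "payload": {
  "rows": "1 0 0 40 0 0 0;1 0 0 36 0 0 0;1 0 0 0 0 0 0;1 -12 0 0 0 0 0;1 0 0 0 0 0 0"
}}

```text
time_s: 4.32
position: [0.4219, 0.0533, 0.0736]
tool_rot: [[-1.0, -0.019, 0.003], [-0.019, 1.0, -0.0], [-0.003, -0.0, -1.0]]
ft_force: [0.3, 0.2, 1.0]
grip_width: 0.0
```

{"api": "arm_command", "payload": {
  "rows": "1 -6 0 0 0 0 0;1 -6 0 0 0 0 0;1 -6 0 0 0 0 0;1 -6 0 0 0 0 0;1 -6 0 0 0 0 0"
}}

```text
time_s: 4.73
position: [0.4493, 0.0544, 0.0727]
tool_rot: [[-1.0, -0.021, -0.002], [-0.021, 1.0, 0.0], [0.002, 0.0, -1.0]]
ft_force: [-6.1, 0.2, 3.8]
grip_width: 0.0
```

{"api": "arm_command", "payload": {
  "rows": "1 -6 0 0 0 0 0;1 -6 0 0 0 0 0;1 -6 0 0 0 0 0;1 -6 0 0 0 0 0;1 -5 0 0 0 0 0"
}}

```text
time_s: 5.15
position: [0.4785, 0.055, 0.0726]
tool_rot: [[-1.0, -0.02, -0.002], [-0.02, 1.0, 0.0], [0.002, 0.0, -1.0]]
ft_force: [-4.2, 1.7, 2.6]
grip_width: 0.0001
```

{"api": "arm_command", "payload": {
  "rows": "1 -2 0 0 0 0 0;1 -2 0 0 0 0 0;1 -1 0 0 0 0 0;1 -1 0 0 0 0 0;1 -1 0 0 0 0 0"
}}

```text
time_s: 5.57
position: [0.4855, 0.055, 0.0724]
tool_rot: [[-1.0, -0.02, -0.0], [-0.02, 1.0, 0.0], [0.0, 0.0, -1.0]]
ft_force: [-5.0, 1.5, 2.1]
grip_width: -0.0001
```

{"api": "arm_command", "payload": {
  "rows": "1 -1 0 0 0 0 0;1 -1 0 0 0 0 0;1 -1 0 0 0 0 0;1 -1 0 0 0 0 0;1 0 0 0 0 0 0"
}}

```text
time_s: 5.98
position: [0.4885, 0.055, 0.0722]
tool_rot: [[-1.0, -0.021, -0.003], [-0.021, 1.0, -0.0], [0.003, 0.0, -1.0]]
ft_force: [-9.0, 1.1, 5.3]
grip_width: 0.0003
```

{"api": "arm_command", "payload": {
  "rows": "1 -0.7 0 0 0 0 0;1 -0.7 0 0 0 0 0;1 0 0 0 0 0 0"
}}

```text
time_s: 6.23
position: [0.4886, 0.0551, 0.0721]
tool_rot: [[-1.0, -0.021, -0.006], [-0.021, 1.0, -0.0], [0.006, 0.0, -1.0]]
ft_force: [-15.5, -0.4, 11.3]
grip_width: 0.0001
```

{"api": "arm_command", "payload": {
  "rows": "1 -0.7 0 0 0 0 0;1 -0.7 0 0 0 0 0;1 0 0 0 0 0 0"
}}

```text
time_s: 6.48
position: [0.4886, 0.0551, 0.072]
tool_rot: [[-1.0, -0.021, -0.01], [-0.021, 1.0, -0.0], [0.01, 0.0, -1.0]]
ft_force: [-20.8, -2.4, 14.4]
grip_width: 0.0
```

{"api": "arm_command", "payload": {
  "rows": "1 25 0 0 0 0 0;1 0 0 -40 0 0 0;1 0 0 -40 0 0 0;1 0 0 -40 0 0 0;1 0 0 -40 0 0 0"
}}

```text
time_s: 6.9
position: [0.4679, 0.0543, 0.2347]
tool_rot: [[-1.0, -0.02, 0.002], [-0.02, 1.0, -0.001], [-0.002, -0.001, -1.0]]
ft_force: [0.7, -0.3, 0.1]
grip_width: -0.0004
```

{"api": "arm_command", "payload": {
  "rows": "1 0 0 -40 0 0 0;0 0 0 -28 0 0 0;0 -24 24 0 0 0 0;0 -24 24 0 0 0 0;0 -24 24 0 0 0 0"
}}

```text
time_s: 7.32
position: [0.5397, 0.1287, 0.3014]
tool_rot: [[-1.0, -0.019, 0.004], [-0.019, 1.0, -0.0], [-0.004, -0.0, -1.0]]
ft_force: [0.3, -0.4, 0.0]
grip_width: 0.0481
```

{"api": "arm_command", "payload": {
  "rows": "0 -24 24 0 0 0 0;0 0 0 0 0 0 0;0 0 0 0 0 0 0"
}}

```text
time_s: 7.57
position: [0.5627, 0.1532, 0.2995]
tool_rot: [[-1.0, -0.022, 0.001], [-0.022, 1.0, -0.0], [-0.001, -0.0, -1.0]]
ft_force: [-0.3, 0.2, -0.6]
grip_width: 0.0831
```

```bash
python3 - <<'E'
from h import *
s=readout.observe(); print(s["time_s"],s["q"].round(1),s["position"],s["tool_rot"].round(3),s["ft_force"])
import pickle; pickle.dump(eyes.camera_model("wrist"),open("w2.pkl","wb"))
im=eyes.get_image("wrist"); cv2.imwrite("pics/w2.png",im[:,:,::-1])
cv2.imwrite("pics/top2.png",eyes.get_image("top")[:,:,::-1])
E
```

```text
7.5667 [  3.6  23.6  63.1  -0.   93.3 -87.6] [0.56266282 0.15320626 0.29954499] [[-1.    -0.022  0.001]
 [-0.022  1.    -0.   ]
 [-0.001 -0.    -1.   ]] [-0.29005944  0.22340759 -0.58146542]
```

View pics/w2.png

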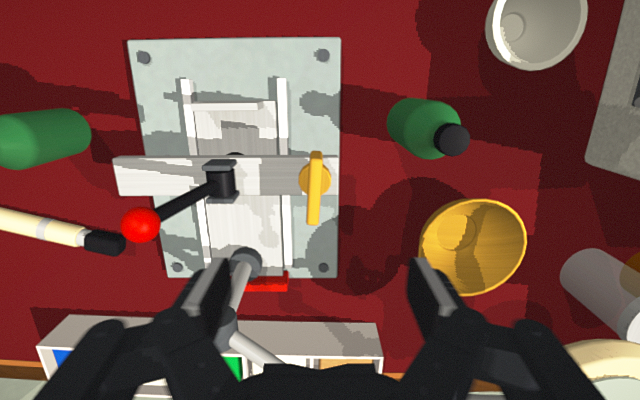

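The view is clear: the wing plate runs from (316,152) to (313,223), the hub is at (314,180), the tab's top edge is at (234,104), and the foot now looks home near the red stop at (262,283).

```bash
python3 - <<'E'
from h import *
import pickle
W=pickle.load(open("w2.pkl","rb"));T=eyes.camera_model("top");S=eyes.camera_model("scene")
w=cv2.cvtColor(cv2.imread("pics/w2.png"),cv2.COLOR_BGR2RGB)
hsv=cv2.cvtColor(w,cv2.COLOR_RGB2HSV)[140:235,290:345]
# bright top face of wing
m=((hsv[:,:,0]>14)&(hsv[:,:,0]<33)&(hsv[:,:,1]>110)&(hsv[:,:,2]>215)).astype(np.uint8)
for r in range(5,92,6):
    c=np.flatnonzero(((hsv[r,:,0]>14)&(hsv[r,:,0]<33)&(hsv[r,:,1]>110))); b=np.flatnonzero(m[r])
    print(r+140,(c[0]+290,c[-1]+290) if len(c) else None,(b[0]+290,b[-1]+290) if len(b) else None)
cnt=max(cv2.findContours(m,0,2)[0],key=cv2.contourArea); rect=cv2.minAreaRect(cnt); bx=cv2.boxPoints(rect)+[290,140]; print(rect)
for z in (.15,.147):
    P=np.array([plane(W,p,z) for p in bx]); print(z,P.round(4).tolist(),P.mean(0).round(4))
print("ball",tri([ray(T,(294.5,189.8)),ray(S,(332.5,201.3)),ray(W,(140.5,225))]))
for uv in [(128,40),(341,38),(337,278)]: print("plate",plane(W,uv,.018).round(4))
for uv in [(113,158),(338,156)]: print("strap",plane(W,uv,.0935).round(4))
print("tab",plane(W,(234,109),.075).round(4))
E
```

```text
145 None None
151 (np.int64(312), np.int64(319)) None
157 (np.int64(310), np.int64(322)) None
163 (np.int64(309), np.int64(322)) (np.int64(311), np.int64(322))
169 (np.int64(302), np.int64(327)) (np.int64(311), np.int64(325))
175 (np.int64(299), np.int64(330)) (np.int64(310), np.int64(330))
181 (np.int64(299), np.int64(330)) (np.int64(310), np.int64(330))
187 (np.int64(301), np.int64(328)) (np.int64(310), np.int64(328))
193 (np.int64(306), np.int64(323)) (np.int64(309), np.int64(323))
199 (np.int64(308), np.int64(319)) (np.int64(309), np.int64(319))
205 (np.int64(307), np.int64(319)) (np.int64(309), np.int64(319))
211 (np.int64(307), np.int64(319)) (np.int64(308), np.int64(319))
217 (np.int64(307), np.int64(318)) (np.int64(308), np.int64(318))
223 (np.int64(307), np.int64(317)) (np.int64(308), np.int64(317))
229 None None
((29.15862274169922, 51.803443908691406), (20.72887420654297, 65.59249877929688), 3.3664605617523193)
0.15 [[0.6021, 0.1432, 0.15], [0.5405, 0.1458, 0.15], [0.5412, 0.1637, 0.15], [0.6028, 0.1623, 0.15]] [0.5716 0.1538 0.15  ]
0.147 [[0.6034, 0.1431, 0.147], [0.5412, 0.1458, 0.147], [0.5418, 0.1638, 0.147], [0.6042, 0.1625, 0.147]] [0.5727 0.1538 0.147 ]
ball (array([0.57437752, 0.03043907, 0.21851508]), [np.float64(0.000155609975524376), np.float64(0.001907470259327256), np.float64(0.0017998843510550699)])
plate [ 0.4339 -0.0711  0.018 ]
plate [0.4283 0.1756 0.018 ]
plate [0.7457 0.184  0.018 ]
strap [ 0.5568 -0.0638  0.0935]
strap [0.5498 0.1729 0.0935]
tab [0.5061 0.0631 0.075 ]
```

```bash
python3 - <<'E'
from h import *
import pickle
W=pickle.load(open("w2.pkl","rb"));W1=pickle.load(open("w1.pkl","rb"))
a=plane(W,(317,159),.1498);b=plane(W,(312.7,224),.1498)
print(a,b,(a+b)/2,np.linalg.norm(a-b),np.degrees(np.arctan2(b[1]-a[1],b[0]-a[0])))
# two-place height: near & far top-mid in w1
for p1,p2 in (((419.7,273.1),(317,159)),((414.5,305.2),(312.7,224))): print(tri([ray(W1,p1),ray(W,p2)]))
s=readout.observe();R=s["tool_rot"];print(np.degrees(np.arctan2(-R[1,0],-R[0,0])), s["position"])
for n in((.5735,.15,.134),): print(R.T@(np.array(n)-s["position"])*1000)
E
```

```text
[0.54091621 0.15123957 0.1498    ] [0.60209289 0.14857919 0.1498    ] [0.57150455 0.14990938 0.1498    ] 0.06123449634754108 -2.4900471943406326
(array([0.54101296, 0.15136121, 0.14883934]), [np.float64(0.0001674132862412465), np.float64(0.0001674132862413834)])
(array([0.60355251, 0.1537542 , 0.12945143]), [np.float64(0.008768092579282887), np.float64(0.008768092579282835)])
1.1552649336230387 [0.56156327 0.15199346 0.30037567]
[-11.7764426   -2.18700748 166.38466274]
```

{"api": "arm_command", "payload": {
  "rows": "0 -10.5 -2 20 0 0 3.6;0 0 0 40 0 0 0;0 0 0 40 0 0 0;0 0 0 40 0 0 0;0 0 0 20 0 0 0",
  "squeeze": 60
}}

```text
time_s: 8.08
position: [0.57, 0.1494, 0.1366]
tool_rot: [[-0.999, 0.044, -0.005], [0.044, 0.999, -0.0], [0.005, -0.001, -1.0]]
ft_force: [-1.0, -0.2, -0.3]
grip_width: 0.0854
```

{"api": "arm_command", "payload": {
  "rows": "0 0 0 6 0 0 0;1 0 0 0 0 0 0;1 0 0 0 0 0 0;1 0 0 0 0 0 0;1 0 0 0 0 0 0"
}}

```text
time_s: 8.5
position: [0.5728, 0.1506, 0.1362]
tool_rot: [[-0.999, 0.042, 0.003], [0.042, 0.999, 0.0], [-0.003, 0.0, -1.0]]
ft_force: [-1.0, -0.5, 0.1]
grip_width: 0.0387
```

{"api": "arm_command", "payload": {
  "rows": "1 0 0 0 0 0 0;1 0 0 0 0 0 0;1 0 0 0 0 0 0;1 0 0 0 0 0 0;1 0 0 0 0 0 0"
}}

```text
time_s: 8.92
position: [0.5723, 0.1493, 0.1354]
tool_rot: [[-0.999, 0.043, 0.001], [0.043, 0.999, -0.003], [-0.001, -0.003, -1.0]]
ft_force: [-2.5, -8.3, 7.0]
grip_width: 0.0113
```

{"api": "arm_command", "payload": {
  "rows": "1 0 -1.2 0 0 0 0;1 0 0 0 0 0 0;1 0 0 0.3 0 0 7;1 0 0 0.3 0 0 7;1 0 0 0.3 0 0 7"
}}

```text
time_s: 9.33
position: [0.5723, 0.1491, 0.1345]
tool_rot: [[-0.915, 0.403, 0.002], [0.403, 0.915, -0.001], [-0.002, -0.0, -1.0]]
ft_force: [-2.4, -3.0, 5.6]
grip_width: 0.011
```

```bash
python3 -c "
from h import *
s=readout.observe();R=s['tool_rot'];print(np.degrees(np.arctan2(-R[1,0],-R[0,0])),s['position'],s['ft_force'],s['wrist_torque'],s['grip_width'],s['q'])"
```

```text
-23.736968426723898 [0.5723184  0.14907635 0.13452889] [-2.41516775 -2.95769702  5.62708238] [-0.3114068   0.19277805  0.29138825] 0.011006014354143117 [ 3.16412610e+00  3.16316815e+01  7.75184782e+01 -6.07626101e-02
  7.07569808e+01 -6.30789174e+01]
```

{"api": "arm_command", "payload": {
  "rows": "1 0 0 0.3 0 0 7;1 0 0 0.3 0 0 7;1 0 0 0.3 0 0 7;1 0 0 0.3 0 0 7;1 0 0 0.3 0 0 7"
}}

```text
time_s: 9.75
position: [0.5723, 0.149, 0.133]
tool_rot: [[-0.519, 0.855, 0.002], [0.855, 0.519, -0.001], [-0.002, 0.001, -1.0]]
ft_force: [-2.4, -3.0, 4.4]
grip_width: 0.0109
```

{"api": "arm_command", "payload": {
  "rows": "1 0 0 0.3 0 0 7;1 0 0 0.3 0 0 7;1 0 0 0.3 0 0 7;1 0 0 0.3 0 0 7;1 0 0 0.3 0 0 7"
}}

```text
time_s: 10.17
position: [0.5722, 0.1489, 0.1315]
tool_rot: [[0.065, 0.998, 0.001], [0.998, -0.065, -0.001], [-0.001, 0.001, -1.0]]
ft_force: [-2.4, -3.7, 6.0]
grip_width: 0.011
```

{"api": "arm_command", "payload": {
  "rows": "1 0 0 0.3 0 0 7;1 0 0 0.3 0 0 7;1 0 0 0.3 0 0 7;1 0 0 0.3 0 0 7;1 0 0 0.3 0 0 7"
}}

```text
time_s: 10.58
position: [0.5721, 0.1489, 0.1299]
tool_rot: [[0.626, 0.78, 0.001], [0.78, -0.626, -0.002], [-0.001, 0.002, -1.0]]
ft_force: [-2.8, -3.3, 6.0]
grip_width: 0.0112
```

{"api": "arm_command", "payload": {
  "rows": "1 0 0 0.3 0 0 7;1 0 0 0.2 0 0 5;1 0 0 0 0 0 0;1 0 0 0 0 0 0"
}}

```text
time_s: 10.92
position: [0.572, 0.1489, 0.1294]
tool_rot: [[0.771, 0.636, 0.001], [0.636, -0.771, -0.001], [-0.0, 0.001, -1.0]]
ft_force: [-3.6, -4.1, 6.0]
grip_width: 0.0112
```

```bash
python3 -c "
from h import *
s=readout.observe();R=s['tool_rot'];print(np.degrees(np.arctan2(-R[1,0],-R[0,0])),s['position'],s['ft_force'],s['wrist_torque'],s['grip_width'],s['q'])"
```

```text
-140.47957551627667 [0.57201923 0.14893817 0.12942214] [-3.58929028 -4.08254731  5.95956184] [-0.70421293  0.44893516 -0.34234322] 0.011168284186468624 [ 3.15601765e+00  3.19454838e+01  7.78924389e+01 -7.09962664e-02
  7.01293984e+01  5.36596971e+01]
```

{"api": "arm_command", "payload": {
  "rows": "0.35 0 0 0 0 0 0;0.35 0 0 0 0 0 0;0.35 0 0 0 0 0 0;0.35 0 0 -10 0 0 0;0 0 0 -40 0 0 0"
}}

```text
time_s: 11.33
position: [0.5698, 0.1493, 0.1742]
tool_rot: [[0.771, 0.637, -0.011], [0.637, -0.771, -0.001], [-0.009, -0.007, -1.0]]
ft_force: [0.5, 0.0, -0.2]
grip_width: 0.0659
```

{"api": "arm_command", "payload": {
  "rows": "0 0 0 -40 0 0 0;0 0 0 -40 0 0 -7;0 0 0 -35 0 0 -7;0 0 0 0 0 0 -7;0 0 0 0 0 0 -7"
}}

```text
time_s: 11.75
position: [0.5724, 0.1497, 0.2968]
tool_rot: [[0.376, 0.927, 0.006], [0.927, -0.376, 0.0], [0.003, 0.005, -1.0]]
ft_force: [0.7, -1.1, -1.1]
grip_width: 0.0855
```

{"api": "arm_command", "payload": {
  "rows": "0 0 0 0 0 0 -7;0 0 0 0 0 0 -7;0 0 0 0 0 0 -7;0 0 0 0 0 0 -2.5;0 0 0 0 0 0 0"
}}

```text
time_s: 12.17
position: [0.5719, 0.1496, 0.2942]
tool_rot: [[-0.02, 1.0, 0.001], [1.0, 0.02, 0.0], [0.0, 0.001, -1.0]]
ft_force: [-0.4, 0.3, 0.2]
grip_width: 0.0854
```

```bash
python3 - <<'E'
from h import *
s=readout.observe(); R=s["tool_rot"];print(s["time_s"],s["q"].round(1),s["position"],R.round(3))
import pickle; pickle.dump(eyes.camera_model("wrist"),open("w3.pkl","wb"))
im=eyes.get_image("wrist"); cv2.imwrite("pics/w3.png",im[:,:,::-1])
for p in ((.574,.031,.209),): print(R.T@(np.array(p)-s["position"])*1000)
E
```

```text
12.1667 [ 3.2 24.6 62.3  0.  93.1  2. ] [0.57191382 0.14958785 0.29416533] [[-0.02   1.     0.001]
 [ 1.     0.02   0.   ]
 [ 0.     0.001 -1.   ]]
[-118.61736023   -0.3831131    85.14891603]
```

View pics/w3.png

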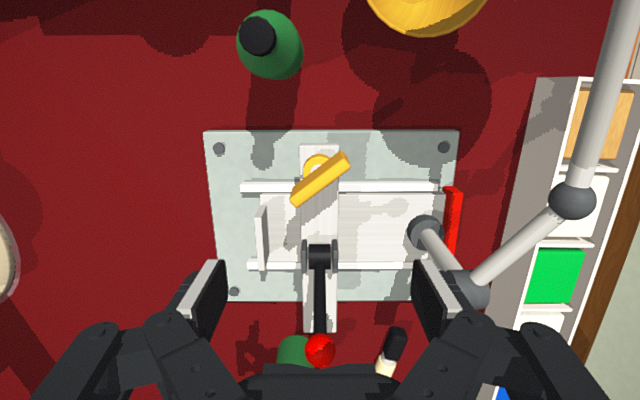

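The picture shows the nut wings turned to about 36–40° in world (290,200)–(348,158), as commanded. The foot is up to the red stop at (452,220), the pivot is at (320,255) and the ball at (320,350).

```bash
python3 - <<'E'
from h import *
import pickle
W=pickle.load(open("w3.pkl","rb")); T=eyes.camera_model("top");S=eyes.camera_model("scene")
w=cv2.cvtColor(cv2.imread("pics/w3.png"),cv2.COLOR_BGR2RGB)
print(blobs(w,(0,225,190),(4,255,255),60)[0])
for n,cm in (("top",T),("scene",S)):
    im=eyes.get_image(n); p=proj(cm,(.574,.031,.211)); x,y=p.astype(int); print(n,p, [(s,[q[0]+x-15,q[1]+y-15]) for s,q in blobs(im[y-15:y+15,x-15:x+15],(0,200,170),(6,255,255),8)[0]])
print(plane(W,(320.2,350.5),.211), "plate",[plane(W,u,.018).round(4) for u in ((204,131),(460,131))])
a=plane(W,(294.5,203),.1436);b=plane(W,(348,157),.1436);print(a,b,(a+b)/2,np.degrees(np.arctan2(b[1]-a[1],b[0]-a[0])))
E
```

```text
[([446, 187, 17, 67, 522], [454.3, 217.8]), ([305, 336, 28, 19, 280], [316.4, 344.1])]
top [294.4245057  190.16099041] []
scene [332.24859281 202.83153648] [([15, 16, 4, 4, 10], [np.float64(333.6), np.float64(204.4)])]
[0.5764527  0.02732136 0.211     ] plate [array([0.4307, 0.1762, 0.018 ]), array([0.746 , 0.1832, 0.018 ])]
[0.55103362 0.13083619 0.1436    ] [0.59730924 0.17418247 0.1436    ] [0.57417143 0.15250933 0.1436    ] 43.1279214839586
```

{"api": "arm_command", "payload": {
  "rows": "0 -40 1 0 0 0 0;0 -40 1 0 0 0 0;0 -40 1 0 0 0 0;0 -1 0 0 0 0 0;0 0 0 0 0 0 0",
  "squeeze": 20
}}

```text
time_s: 12.73
position: [0.5774, 0.0267, 0.2935]
tool_rot: [[-0.014, 1.0, -0.0], [1.0, 0.014, 0.0], [0.0, -0.0, -1.0]]
ft_force: [0.3, -0.3, 0.6]
grip_width: 0.0855
```

{"api": "arm_command", "payload": {
  "rows": "0 0 0 40 0 0 0;0 0 0 30 0 0 0;0 0 0 15 0 0 0;0 0 0 0 0 0 0;0 0 0 0 0 0 0"
}}

```text
time_s: 13.15
position: [0.5773, 0.0296, 0.2087]
tool_rot: [[-0.019, 1.0, -0.0], [1.0, 0.019, 0.0], [0.0, -0.0, -1.0]]
ft_force: [0.2, -0.5, 0.6]
grip_width: 0.0854
```

```bash
python3 - <<'E'
from h import *
s=readout.observe(); R=s["tool_rot"];print(s["time_s"],s["q"].round(1),s["position"],s["ft_force"])
T=eyes.camera_model("top")
cv2.imwrite("pics/w4.png",eyes.get_image("wrist")[:,:,::-1])
E
```

```text
13.15 [-8.8 26.4 73.6  0.  80.1 -9.9] [0.5773335  0.02959261 0.20871949] [ 0.19257101 -0.48777333  0.63085109]
```

View pics/w4.png

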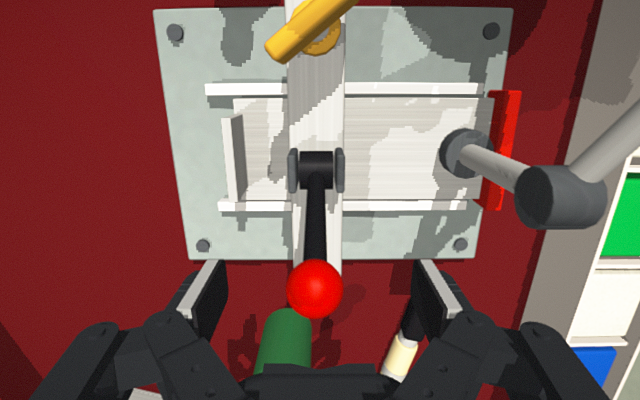

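The picture shows the ball centred between the open pads at (315,289), about 1.5 mm off in tool y.

{"api": "arm_command", "payload": {
  "rows": "1 -1 -1.5 2 0 0 0;1 0 0 0 0 0 0;1 0 0 0 0 0 0;1 0 0 0 0 0 0;1 0 0 0 0 0 0",
  "squeeze": 30
}}

```text
time_s: 13.62
position: [0.5758, 0.0275, 0.2068]
tool_rot: [[-0.019, 1.0, 0.0], [1.0, 0.019, -0.0], [-0.0, 0.0, -1.0]]
ft_force: [-4.7, -0.9, 4.5]
grip_width: 0.0253
```

{"api": "arm_command", "payload": {
  "rows": "1 0 0 0 0 0 0;1 0 0 0 0 0 0;1 0 0 0 0 0 0"
}}

```text
time_s: 13.87
position: [0.5755, 0.0274, 0.207]
tool_rot: [[-0.019, 1.0, -0.0], [1.0, 0.019, -0.0], [-0.0, -0.0, -1.0]]
ft_force: [-3.1, -2.0, 4.9]
grip_width: 0.0239
```

```bash
python3 - <<'E'
from h import *
s=readout.observe(); p=s["position"];print(p,s["ft_force"],s["wrist_torque"],s["grip_width"])
# arc of grasp: ball centre assumed lean L
P=np.array([.055,.1038])
for L in range(12,86,6):
    r=np.radians(L); print(L, round((r-np.radians(10)),2), "y %.1f z %.1f"%((P[0]-.110*np.sin(r))*1e3,(P[1]+.110*np.cos(r))*1e3))
E
```

```text
[0.57546277 0.02737397 0.20697661] [-3.07921453 -2.03610939  4.88008147] [-0.22220169  0.80100672 -0.01012019] 0.02394827180782088
12 0.03 y 32.1 z 211.4
18 0.14 y 21.0 z 208.4
24 0.24 y 10.3 z 204.3
30 0.35 y 0.0 z 199.1
36 0.45 y -9.7 z 192.8
42 0.56 y -18.6 z 185.5
48 0.66 y -26.7 z 177.4
54 0.77 y -34.0 z 168.5
60 0.87 y -40.3 z 158.8
66 0.98 y -45.5 z 148.5
72 1.08 y -49.6 z 137.8
78 1.19 y -52.6 z 126.7
84 1.29 y -54.4 z 115.3
```

{"api": "arm_command", "payload": {
  "rows": "1 -5.5 0 1.6 0 0 0;1 -5.45 0 1.9 0 0 0;1 -5.35 0 2.2 0 0 0;1 -5.2 0 2.4 0 0 0;1 0 0 0 0 0 0"
}}

```text
time_s: 14.28
position: [0.576, 0.0051, 0.1981]
tool_rot: [[-0.018, 1.0, -0.001], [1.0, 0.018, -0.001], [-0.0, -0.001, -1.0]]
ft_force: [-3.6, -1.2, 3.6]
grip_width: 0.0243
```

{"api": "arm_command", "payload": {
  "rows": "1 -5.1 0 2.7 0 0 0;1 -4.9 0 3 0 0 0;1 0 0 0 0 0 0"
}}

```text
time_s: 14.53
position: [0.5763, -0.0047, 0.1922]
tool_rot: [[-0.018, 1.0, -0.001], [1.0, 0.018, -0.0], [-0.0, -0.001, -1.0]]
ft_force: [-3.5, -0.9, 3.7]
grip_width: 0.0238
```

{"api": "arm_command", "payload": {
  "rows": "1 -4.8 0 3.2 0 0 0;1 0 0 0 0 0 0;1 0 0 0 0 0 0"
}}

```text
time_s: 14.78
position: [0.5764, -0.009, 0.1892]
tool_rot: [[-0.018, 1.0, -0.001], [1.0, 0.018, -0.0], [-0.0, -0.001, -1.0]]
ft_force: [-4.1, -1.7, 3.1]
grip_width: 0.0239
```

{"api": "arm_command", "payload": {
  "rows": "1 -4.6 0 3.5 0 0 0;1 0 0 0 0 0 0;1 0 0 0 0 0 0"
}}

```text
time_s: 15.03
position: [0.5765, -0.0135, 0.1857]
tool_rot: [[-0.019, 1.0, -0.0], [1.0, 0.019, -0.0], [-0.0, -0.0, -1.0]]
ft_force: [-4.9, -1.0, 4.1]
grip_width: 0.024
```

{"api": "arm_command", "payload": {
  "rows": "1 -4.4 0 3.7 0 0 0;1 0 0 0 0 0 0;1 0 0 0 0 0 0"
}}

```text
time_s: 15.28
position: [0.5766, -0.0179, 0.182]
tool_rot: [[-0.019, 1.0, -0.0], [1.0, 0.019, -0.0], [-0.0, -0.0, -1.0]]
ft_force: [-4.6, -3.1, 2.8]
grip_width: 0.024
```

{"api": "arm_command", "payload": {
  "rows": "1 -4.2 0 3.9 0 0 0;1 0 0 0 0 0 0;1 0 0 0 0 0 0"
}}

```text
time_s: 15.53
position: [0.5767, -0.022, 0.1781]
tool_rot: [[-0.019, 1.0, -0.0], [1.0, 0.019, 0.0], [0.0, -0.0, -1.0]]
ft_force: [-3.6, -1.7, 1.7]
grip_width: 0.0242
```

{"api": "arm_command", "payload": {
  "rows": "1 -4 0 4.1 0 0 0;1 0 0 0 0 0 0;1 0 0 0 0 0 0"
}}

```text
time_s: 15.78
position: [0.5767, -0.026, 0.174]
tool_rot: [[-0.019, 1.0, -0.0], [1.0, 0.019, 0.0], [0.0, -0.0, -1.0]]
ft_force: [-4.0, -2.0, 2.2]
grip_width: 0.0239
```

{"api": "arm_command", "payload": {
  "rows": "1 -3.8 0 4.3 0 0 0;1 0 0 0 0 0 0;1 0 0 0 0 0 0"
}}

```text
time_s: 16.03
position: [0.5768, -0.0299, 0.1697]
tool_rot: [[-0.018, 1.0, -0.0], [1.0, 0.018, 0.0], [0.0, -0.0, -1.0]]
ft_force: [-3.9, -1.2, 2.2]
grip_width: 0.0241
```

{"api": "arm_command", "payload": {
  "rows": "1 -3.6 0 4.5 0 0 0;1 0 0 0 0 0 0;1 0 0 0 0 0 0"
}}

```text
time_s: 16.28
position: [0.577, -0.0335, 0.1653]
tool_rot: [[-0.019, 1.0, -0.0], [1.0, 0.019, 0.0], [0.0, -0.0, -1.0]]
ft_force: [-3.4, -0.6, 3.1]
grip_width: 0.0238
```

{"api": "arm_command", "payload": {
  "rows": "1 -3.2 0 4.8 0 0 0;1 0 0 0 0 0 0;1 0 0 0 0 0 0"
}}

```text
time_s: 16.53
position: [0.5771, -0.0366, 0.1607]
tool_rot: [[-0.019, 1.0, 0.0], [1.0, 0.019, -0.0], [-0.0, 0.0, -1.0]]
ft_force: [-3.8, -0.9, 4.0]
grip_width: 0.0243
```

{"api": "arm_command", "payload": {
  "rows": "1 -3 0 4.9 0 0 0;1 0 0 0 0 0 0;1 0 0 0 0 0 0"
}}

```text
time_s: 16.78
position: [0.5772, -0.0397, 0.1559]
tool_rot: [[-0.019, 1.0, 0.001], [1.0, 0.019, -0.0], [-0.0, 0.001, -1.0]]
ft_force: [-4.2, -1.3, 3.9]
grip_width: 0.024
```

{"api": "arm_command", "payload": {
  "rows": "1 -2.7 0 5.1 0 0 0;1 0 0 0 0 0 0;1 0 0 0 0 0 0"
}}

```text
time_s: 17.03
position: [0.5772, -0.0426, 0.1508]
tool_rot: [[-0.019, 1.0, 0.0], [1.0, 0.019, -0.001], [-0.001, 0.0, -1.0]]
ft_force: [-4.3, -3.3, 4.4]
grip_width: 0.0236
```

{"api": "arm_command", "payload": {
  "rows": "0.3 0 0 0 0 0 0;0.3 0 0 0 0 0 0;0.3 0 0 0 0 0 0;0.3 0 0 0 0 0 0;0.3 0 0 0 0 0 0"
}}

```text
time_s: 17.45
position: [0.5772, -0.0421, 0.1505]
tool_rot: [[-0.019, 1.0, 0.0], [1.0, 0.019, 0.0], [0.0, 0.0, -1.0]]
ft_force: [-0.4, 0.6, 0.0]
grip_width: 0.0599
```

```bash
python3 - <<'E'
from h import *
s=readout.observe(); p=s["position"];print(p,s["ft_force"],s["grip_width"])
cm=eyes.camera_model("wrist"); im=eyes.get_image("wrist")
cv2.imwrite("pics/w5.png",im[:,:,::-1])
B=blobs(im,(0,225,150),(4,255,255),300)
print(B[0]);
for sx,q in B[0]:
    i=B[1][int(q[1]),int(q[0])]; c=max(cv2.findContours((B[1]==i).astype(np.uint8),0,2)[0],key=cv2.contourArea); print(cv2.minEnclosingCircle(c))
P=np.array([.055,.1038])
for L in (34,40,44,48,52,56,60,64):
    r=np.radians(L); y=P[0]-.11*np.sin(r); print(L,proj(cm,(.575+(.055-y)*.021,y,P[1]+.11*np.cos(r))).round(1))
E
```

```text
[ 0.57720892 -0.04214928  0.15050117] [-0.38644432  0.56931491  0.00651503] 0.0599042446522309
[([569, 0, 23, 40, 591], [580.0, 18.9]), ([555, 81, 20, 65, 504], [564.8, 104.2]), ([287, 262, 63, 63, 3088], [318.4, 292.2])]
((580.5, 19.5), 22.1473331451416)
((564.5, 113.5), 32.901466369628906)
((319.5, 199.5), 376.6703796386719)
34 [315.2 263.1]
40 [315.6 277.3]
44 [315.9 283.3]
48 [316.1 287.1]
52 [316.2 289. ]
56 [316.4 289.4]
60 [316.6 288.4]
64 [316.7 286.2]
```

View pics/w5.png

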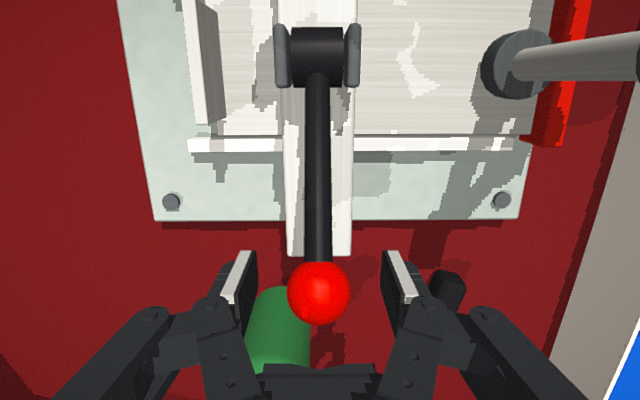

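The picture shows the ball at (318,292), radius about 31 px and larger than before, so it has risen towards the camera: the lever sprang back.

```bash
python3 - <<'E'
from h import *
cm=eyes.camera_model("wrist")
P=np.array([.055,.1038])
for L in (40,44,48,52,56,60,64):
    r=np.radians(L); y=P[0]-.11*np.sin(r); c=cm["view"]@np.array([.575+(.055-y)*.021,y,P[1]+.11*np.cos(r),1])
    Z=-c[2]; print(L,"Z",Z.round(4),"rpx(horizontal)",round(325*.013/np.sqrt(Z**2-.013**2),2))
S=eyes.camera_model("scene");T=eyes.camera_model("top"); 
W=ray(cm,(318.3,292.5))
for n,c in(("scene",S),("top",T)):
    im=eyes.get_image(n); p=proj(c,(.577,-.035,.17)); x,y=p.astype(int); print(n,p,"back-off dir",proj(c,(.577,-.025,.18)))
    for s,q in blobs(im[y-25:y+25,x-25:x+25],(0,190,90),(6,255,255),8)[0]:
        uv=(q[0]+x-25,q[1]+y-25); print(s,uv,tri([W,ray(c,uv)]))
    cv2.imwrite(f"pics/{n}5.png",cv2.resize(im[y-50:y+50,x-60:x+60],None,fx=5,fy=5)[:,:,::-1])
E
```

```text
40 Z 0.1017 rpx(horizontal) 41.91
44 Z 0.1084 rpx(horizontal) 39.27
48 Z 0.1153 rpx(horizontal) 36.87
52 Z 0.1225 rpx(horizontal) 34.69
56 Z 0.1298 rpx(horizontal) 32.71
60 Z 0.1373 rpx(horizontal) 30.91
64 Z 0.1449 rpx(horizontal) 29.28
scene [319.57283791 200.64185092] back-off dir [321.26460467 200.06252425]
[22, 0, 28, 45, 404] (np.float64(333.4), np.float64(201.8)) (array([0.57301895, 0.01808128, 0.21939894]), [np.float64(0.014385679865507001), np.float64(0.014385679865506817)])
top [317.69668832 189.92220359] back-off dir [314.22715831 189.71163189]
```

{"api": "arm_command", "payload": {
  "rows": "0.3 0 0 -35 0 0 0;0.3 0 0 -35 0 0 0;0.3 20 0 0 0 0 0;0.3 0 0 0 0 0 0;0.3 0 0 0 0 0 0"
}}

```text
time_s: 18.02
position: [0.5765, -0.0218, 0.2205]
tool_rot: [[-0.02, 1.0, -0.0], [1.0, 0.02, -0.0], [-0.0, -0.0, -1.0]]
ft_force: [0.5, -0.9, 0.2]
grip_width: 0.0598
```

```bash
cat > ball.py <<'E'
from h import *
def ballpx(im,ex=None):
    B,l=blobs(im,(0,200,110),(5,255,255),300); B=[b for b in B if b[1][1]>150 and 260<b[1][0]<380]
    print(B); s,q=max(B,key=lambda b:b[0][4]); return q
E
python3 - <<'E'
from ball import *
cm=eyes.camera_model("wrist"); im=eyes.get_image("wrist"); q=ballpx(im)
cv2.imwrite("pics/w6.png",im[:,:,::-1])
w5=cv2.cvtColor(cv2.imread("pics/w5.png"),cv2.COLOR_BGR2RGB); q5=ballpx(w5)
# rebuild camera pose of w5 from present hand-eye and logged TCP
s=readout.observe(); Rt=np.eye(4);Rt[:3,:3]=s["tool_rot"];Rt[:3,3]=s["position"]
X=np.linalg.inv(Rt)@np.linalg.inv(cm["view"])
R5=np.eye(4);R5[:3,:3]=s["tool_rot"];R5[:3,3]=(.57721,-.04215,.1505)
c5=dict(cm);c5["view"]=np.linalg.inv(R5@X)
p,e=tri([ray(c5,q5),ray(cm,q)]);print(s["position"],p,e,"lean",np.degrees(np.arctan2(.055-p[1],p[2]-.1038)),"r",np.hypot(.055-p[1],p[2]-.1038))
E
```

```text
[([298, 232, 42, 41, 1346], [318.8, 252.1])]
[([287, 262, 64, 64, 3293], [318.3, 292.1])]
[ 0.57642328 -0.02223196  0.21994925] [ 0.57766953 -0.03791963  0.16463025] [np.float64(0.00011994151254058666), np.float64(0.00011994151254042659)] lean 56.789060158712466 r 0.11106024032489752
```

Released, the lever sprang back to a lean of 56.8° (φ≈0.82), and the first force rise came at about 0.74. That is somewhat past halfway, so the nut needs about 0.25–0.3 rad more.

{"api": "arm_command", "payload": {
  "rows": "0 40 0 0 0 0 0;0 40 0 0 0 0 0;0 40 0 0 0 0 0;0 40 -1 0 0 0 0;0 11.5 0 0 0 0 0",
  "squeeze": 60
}}

```text
time_s: 18.48
position: [0.5716, 0.1532, 0.2196]
tool_rot: [[-0.022, 1.0, -0.002], [1.0, 0.022, 0.001], [0.001, -0.002, -1.0]]
ft_force: [0.1, 0.4, 0.4]
grip_width: 0.0853
```

{"api": "arm_command", "payload": {
  "rows": "0 0 0 0 0 0 7;0 0 0 0 0 0 7;0 0 0 0 0 0 7;0 0 0 0 0 0 7;0 0 0 0 0 0 7"
}}

```text
time_s: 18.9
position: [0.5725, 0.1483, 0.2195]
tool_rot: [[0.564, 0.826, -0.002], [0.826, -0.564, -0.0], [-0.001, -0.001, -1.0]]
ft_force: [0.3, 0.0, -1.2]
grip_width: 0.0852
```

{"api": "arm_command", "payload": {
  "rows": "0 0 0 0 0 0 7;0 0 0 0 0 0 7;0 0 0 0 0 0 1.5;0 0 0 0 0 0 0;0 0 0 0 0 0 0"
}}

```text
time_s: 19.32
position: [0.5726, 0.1485, 0.2199]
tool_rot: [[0.759, 0.651, -0.001], [0.651, -0.759, -0.0], [-0.001, -0.001, -1.0]]
ft_force: [-0.4, 0.0, 0.1]
grip_width: 0.0855
```

```bash
python3 -c "
from h import *
s=readout.observe();R=s['tool_rot'];print(np.degrees(np.arctan2(R[1,0],R[0,0])),s['position'],R.T@(np.array((.572,.149,.1295))-s['position'])*1000)
cm=eyes.camera_model('wrist');im=eyes.get_image('wrist');cv2.imwrite('pics/w7.png',im[:,:,::-1])
B=blobs(im[:, 240:400],(17,120,215),(33,255,255),100)[0];print(B)
hsv=cv2.cvtColor(im,cv2.COLOR_RGB2HSV);m=cv2.inRange(hsv,np.array((15,110,100)),np.array((33,255,255)));m[:,:200]=0;m[:,440:]=0
c=max(cv2.findContours(m,0,2)[0],key=cv2.contourArea);print(cv2.minAreaRect(c),cv2.boundingRect(c))
print('expected wing ends',[proj(cm,(.572+d*.032*np.cos(np.radians(40)),.149+d*.032*np.sin(np.radians(40)),.1438)).round(1) for d in(-1,1)])"
```

```text
40.61083616394459 [0.57256038 0.14846453 0.21988522] [ 3.08606233e-02 -7.08874245e-01  9.03857626e+01]
[([58, 158, 29, 98, 1648], [74.5, 207.0])]
((318.0, 206.0), (98.0, 40.0), 90.0) (298, 157, 41, 99)
expected wing ends [array([316.6, 258.5]), array([317.6, 170.2])]
```

{"api": "arm_command", "payload": {
  "rows": "0 0 -0.5 40 0 0 0;0 0 0 35 0 0 0;0 0 0 15 0 0 0;1 0 0 0 0 0 0;1 0 0 0 0 0 0"
}}

```text
time_s: 19.78
position: [0.5723, 0.1494, 0.1305]
tool_rot: [[0.759, 0.651, -0.001], [0.651, -0.759, -0.0], [-0.001, -0.001, -1.0]]
ft_force: [0.4, 0.0, 0.9]
grip_width: 0.064
```

{"api": "arm_command", "payload": {
  "rows": "1 0 0 0 0 0 0;1 0 0 0 0 0 0;1 0 0 0 0 0 0;1 0 0 0 0 0 0;1 0 0 0 0 0 0"
}}

```text
time_s: 20.2
position: [0.5726, 0.1495, 0.1318]
tool_rot: [[0.76, 0.65, 0.002], [0.65, -0.76, -0.0], [0.001, 0.001, -1.0]]
ft_force: [-0.9, -1.0, 6.0]
grip_width: 0.0109
```

{"api": "arm_command", "payload": {
  "rows": "1 0 0 0 0 0 0;1 0 0 0 0 0 0"
}}

```text
time_s: 20.37
position: [0.5726, 0.1495, 0.1318]
tool_rot: [[0.76, 0.65, 0.002], [0.65, -0.76, -0.0], [0.002, 0.001, -1.0]]
ft_force: [-0.4, -0.8, 6.1]
grip_width: 0.0116
```

```bash
python3 -c "
from h import *
s=readout.observe();R=s['tool_rot'];print(np.degrees(np.arctan2(R[1,0],R[0,0])),s['position'],s['ft_force'],s['wrist_torque'],s['grip_width'])"
```

```text
40.57737507815698 [0.57261484 0.14953062 0.13176096] [-0.40672266 -0.82622753  6.08819516] [-0.09035092  0.21054399 -0.06413542] 0.01161487930332096
```

{"api": "arm_command", "payload": {
  "rows": "1 0 0 0.3 0 0 7;1 0 0 0.3 0 0 7;1 0 0 0.1 0 0 3;1 0 0 0 0 0 0;1 0 0 0 0 0 0"
}}

```text
time_s: 20.78
position: [0.5727, 0.1494, 0.131]
tool_rot: [[0.917, 0.399, 0.002], [0.399, -0.917, -0.0], [0.002, 0.001, -1.0]]
ft_force: [-0.7, -0.8, 5.5]
grip_width: 0.0113
```

{"api": "arm_command", "payload": {
  "rows": "0.35 0 0 0 0 0 0;0.35 0 0 0 0 0 0;0.35 0 0 0 0 0 0;0.35 0 0 -10 0 0 0;0 0 0 -40 0 0 0"
}}

```text
time_s: 21.2
position: [0.5699, 0.1494, 0.1756]
tool_rot: [[0.917, 0.4, -0.012], [0.4, -0.917, -0.001], [-0.011, -0.004, -1.0]]
ft_force: [0.7, -0.6, -0.1]
grip_width: 0.0659
```

{"api": "arm_command", "payload": {
  "rows": "0 0 0 -40 0 0 -7;0 0 0 -30 0 0 -7;0 0 0 -10 0 0 -7;0 0 0 0 0 0 -7;0 0 0 0 0 0 -7"
}}

```text
time_s: 21.62
position: [0.5723, 0.1497, 0.2618]
tool_rot: [[0.516, 0.857, 0.003], [0.857, -0.516, 0.0], [0.002, 0.002, -1.0]]
ft_force: [0.1, 0.1, -0.7]
grip_width: 0.0856
```

{"api": "arm_command", "payload": {
  "rows": "0 0 0 0 0 0 -7;0 0 0 0 0 0 -7;0 0 0 0 0 0 -7;0 0 0 0 0 0 -7;0 0 0 0 0 0 -4.5"
}}

```text
time_s: 22.03
position: [0.5721, 0.1496, 0.2606]
tool_rot: [[-0.025, 1.0, 0.0], [1.0, 0.025, 0.0], [0.0, 0.0, -1.0]]
ft_force: [-0.0, -0.5, 0.2]
grip_width: 0.0852
```

{"api": "arm_command", "payload": {
  "rows": "0 -40 0 0 0 0 0;0 -40 0 0 0 0 0;0 -40 0 0 0 0 0;0 -30 0 0 0 0 0;0 0 0 0 0 0 0"
}}

```text
time_s: 22.45
position: [0.5751, -0.0053, 0.2605]
tool_rot: [[-0.014, 1.0, 0.0], [1.0, 0.014, -0.001], [-0.001, 0.0, -1.0]]
ft_force: [0.6, 0.5, 0.6]
grip_width: 0.0853
```

```bash
python3 - <<'E'
from ball import *
import pickle
s=readout.observe();R=s["tool_rot"];print(s["time_s"],s["position"],R.round(3))
cm=eyes.camera_model("wrist");im=eyes.get_image("wrist");cv2.imwrite("pics/w8.png",im[:,:,::-1])
q=ballpx(im);pickle.dump((cm,q),open("b8.pkl","wb"))
P=np.array([.055,.1032])
for L in range(36,66,4):
    r=np.radians(L); y=P[0]-.111*np.sin(r); print(L,proj(cm,(.576+(.055-y)*.021,y,P[1]+.111*np.cos(r))).round(1))
E
```

```text
22.45 [ 0.5750871  -0.00529194  0.26046872] [[-0.014  1.     0.   ]
 [ 1.     0.014 -0.001]
 [-0.001  0.    -1.   ]]
[([304, 227, 35, 35, 917], [320.6, 243.9])]
36 [321.1 228. ]
40 [321.1 233.3]
44 [321.1 237.6]
48 [321.1 240.9]
52 [321.  243.3]
56 [321.  244.9]
60 [321.  245.6]
64 [321.  245.6]
```

{"api": "arm_command", "payload": {
  "rows": "0 -29 0 0 0 0 0;0 0 0 35 0 0 0;0 0 0 0 0 0 0;0 0 0 0 0 0 0"
}}

```text
time_s: 22.83
position: [0.575, -0.0283, 0.2245]
tool_rot: [[-0.019, 1.0, -0.003], [1.0, 0.019, 0.001], [0.001, -0.003, -1.0]]
ft_force: [-0.4, 0.1, 0.8]
grip_width: 0.0853
```

```bash
python3 - <<'E'
from ball import *
import pickle
s=readout.observe();R=s["tool_rot"];print(s["time_s"],s["position"])
cm=eyes.camera_model("wrist");im=eyes.get_image("wrist");q=ballpx(im)
c8,q8=pickle.load(open("b8.pkl","rb"))
p,e=tri([ray(c8,q8),ray(cm,q)]);print(p,e,"lean",np.degrees(np.arctan2(.055-p[1],p[2]-.1032)),np.hypot(.055-p[1],p[2]-.1032))
print(R.T@(p-s["position"])*1000)
P=np.array([.055,.1032])
for L in range(36,66,4):
    r=np.radians(L); y=P[0]-.111*np.sin(r); print(L,proj(cm,(.576+(.055-y)*.021,y,P[1]+.111*np.cos(r))).round(1))
E
```

```text
22.8333 [ 0.57495322 -0.02830024  0.22449537]
[([302, 219, 42, 41, 1339], [322.3, 239.1])]
[ 0.57816068 -0.05057495  0.13782125] [np.float64(0.0001937372824232693), np.float64(0.00019373728242346038)] lean 71.84410104585741 0.11110671142976088
[-22.44467176   3.05003837  86.63594826]
36 [322.9 216.9]
40 [322.8 223.9]
44 [322.7 229.6]
48 [322.6 233.9]
52 [322.5 237.1]
56 [322.4 239.2]
60 [322.3 240.4]
64 [322.3 240.6]
```

{"api": "arm_command", "payload": {
  "rows": "0 -1 2.5 30 0 0 0;0 0 0 28 0 0 0;0 0 0 0 0 0 0;0 0 0 0 0 0 0",
  "squeeze": 40
}}

```text
time_s: 23.22
position: [0.5783, -0.0296, 0.168]
tool_rot: [[-0.02, 1.0, -0.0], [1.0, 0.02, 0.0], [0.0, -0.0, -1.0]]
ft_force: [-0.1, 0.4, 0.7]
grip_width: 0.0852
```

```bash
python3 - <<'E'
from ball import *
import pickle
s=readout.observe();R=s["tool_rot"];print(s["time_s"],s["position"],s["ft_force"])
cm=eyes.camera_model("wrist");im=eyes.get_image("wrist");q=ballpx(im)
c8,q8=pickle.load(open("b8.pkl","rb"))
p,e=tri([ray(c8,q8),ray(cm,q)]);print(p,e,"lean",np.degrees(np.arctan2(.055-p[1],p[2]-.1032)),np.hypot(.055-p[1],p[2]-.1032))
print(R.T@(p-s["position"])*1000)
E
```

```text
23.2167 [ 0.57828467 -0.02955655  0.16795306] [-0.13943337  0.41723856  0.67773279]
[([289, 265, 56, 57, 2527], [315.9, 292.0])]
[ 0.57769619 -0.03314924  0.17118397] [np.float64(0.00016655597457907175), np.float64(0.00016655597457889407)] lean 52.359252529709586 0.1113198485761372
[-3.57952337 -0.66064398 -3.23158131]
```

Triangulated well now: the lever rests at lean 52.4° (φ≈0.74). Allowing for its 0.5 N friction, the pad first touches at about 0.65–0.7, which is halfway. Grip and close.

{"api": "arm_command", "payload": {
  "rows": "1 -3.6 -0.5 0 0 0 0;1 0 0 0 0 0 0;1 0 0 0 0 0 0;1 0 0 0 0 0 0;1 0 0 0 0 0 0"
}}

```text
time_s: 23.68
position: [0.5776, -0.034, 0.1674]
tool_rot: [[-0.019, 1.0, 0.0], [1.0, 0.019, -0.0], [-0.0, 0.0, -1.0]]
ft_force: [-8.5, -2.4, 3.5]
grip_width: 0.0255
```

{"api": "arm_command", "payload": {
  "rows": "1 0 0 0 0 0 0;1 0 0 0 0 0 0;1 0 0 0 0 0 0"
}}

```text
time_s: 23.93
position: [0.5771, -0.0343, 0.1672]
tool_rot: [[-0.019, 1.0, -0.001], [1.0, 0.019, -0.001], [-0.001, -0.001, -1.0]]
ft_force: [-5.1, -2.4, 4.4]
grip_width: 0.0235
```

{"api": "arm_command", "payload": {
  "rows": "1 -3.4 0 4.7 0 0 0;1 0 0 0 0 0 0;1 -3.1 0 4.9 0 0 0;1 0 0 0 0 0 0;1 0 0 0 0 0 0"
}}

```text
time_s: 24.35
position: [0.5773, -0.0403, 0.1577]
tool_rot: [[-0.018, 1.0, -0.001], [1.0, 0.018, 0.0], [0.0, -0.001, -1.0]]
ft_force: [-6.4, 0.4, 6.7]
grip_width: 0.0237
```

{"api": "arm_command", "payload": {
  "rows": "1 -2.9 0 5 0 0 0;1 0 0 0 0 0 0;1 -2.6 0 5.2 0 0 0;1 0 0 0 0 0 0;1 0 0 0 0 0 0"
}}

```text
time_s: 24.77
position: [0.5774, -0.0463, 0.1473]
tool_rot: [[-0.018, 1.0, -0.001], [1.0, 0.018, -0.0], [-0.0, -0.001, -1.0]]
ft_force: [-4.0, -3.4, 1.9]
grip_width: 0.0238
```

{"api": "arm_command", "payload": {
  "rows": "1 -2.4 0 5.3 0 0 0;1 0 0 0 0 0 0;1 -2.1 0 5.4 0 0 0;1 0 0 0 0 0 0;1 0 0 0 0 0 0"
}}

```text
time_s: 25.18
position: [0.5775, -0.0507, 0.1365]
tool_rot: [[-0.019, 1.0, -0.001], [1.0, 0.019, -0.0], [-0.0, -0.001, -1.0]]
ft_force: [-4.4, -3.1, 4.7]
grip_width: 0.0236
```

{"api": "arm_command", "payload": {
  "rows": "1 -1.8 0 5.5 0 0 0;1 0 0 0 0 0 0;1 -1.5 0 5.6 0 0 0;1 0 0 0 0 0 0;1 0 0 0 0 0 0"
}}

```text
time_s: 25.6
position: [0.5775, -0.054, 0.1255]
tool_rot: [[-0.019, 1.0, -0.002], [1.0, 0.019, -0.0], [-0.0, -0.002, -1.0]]
ft_force: [-6.2, -3.6, 5.4]
grip_width: 0.0233
```

{"api": "arm_command", "payload": {
  "rows": "1 -1.2 0 5.7 0 0 0;1 0 0 0 0 0 0;1 -0.9 0 5.7 0 0 0;1 0 0 0 0 0 0;1 0 0 0 0 0 0"
}}

```text
time_s: 26.02
position: [0.5774, -0.0561, 0.1133]
tool_rot: [[-0.019, 1.0, -0.002], [1.0, 0.019, -0.0], [0.0, -0.002, -1.0]]
ft_force: [-3.8, -3.7, -3.1]
grip_width: 0.0239
```

{"api": "arm_command", "payload": {
  "rows": "1 -0.3 0 2 0 0 0;1 0 0 1 0 0 0;1 0 0 1 0 0 0;1 0 0 0 0 0 0;1 0 0 0 0 0 0"
}}

```text
time_s: 26.43
position: [0.5774, -0.0563, 0.1093]
tool_rot: [[-0.019, 1.0, -0.003], [1.0, 0.019, 0.0], [0.0, -0.003, -1.0]]
ft_force: [-2.2, -3.9, -4.5]
grip_width: 0.0237
```

{"api": "arm_command", "payload": {
  "rows": "1 0 0 1 0 0 0;1 0 0 0 0 0 0;1 0 0 1 0 0 0;1 0 0 0 0 0 0;1 0 0 0 0 0 0"
}}

```text
time_s: 26.85
position: [0.5774, -0.0565, 0.1074]
tool_rot: [[-0.019, 1.0, -0.002], [1.0, 0.019, -0.0], [-0.0, -0.002, -1.0]]
ft_force: [-4.3, -5.7, -2.2]
grip_width: 0.0234
```

{"api": "arm_command", "payload": {
  "rows": "0.3 0 0 0 0 0 0;0.3 0 0 0 0 0 0;0.3 0 0 0 0 0 0;0 0 0 0 0 0 0;0 0 0 0 0 0 0"
}}

```text
time_s: 27.27
position: [0.5783, -0.056, 0.1081]
tool_rot: [[-0.019, 1.0, 0.001], [1.0, 0.019, 0.0], [-0.0, 0.001, -1.0]]
ft_force: [1.6, 0.7, 0.3]
grip_width: 0.0811
```

```bash
python3 - <<'E'
from ball import *
import pickle
s=readout.observe();print(s["position"],s["ft_force"],s["grip_width"])
cm=eyes.camera_model("wrist");im=eyes.get_image("wrist");q=ballpx(im); pickle.dump((cm,q),open("b9.pkl","wb"))
E
```

```text
[ 0.5783285  -0.05600437  0.10812362] [1.56236354 0.65280769 0.31937607] 0.08110052964461348
[([287, 262, 60, 57, 2614], [316.6, 290.5])]
```

{"api": "arm_command", "payload": {
  "rows": "0 0 0 -30 0 0 0;0 0 0 -40 0 0 0;0 -40 0 -20 0 0 0;0 0 0 0 0 0 0;0 0 0 0 0 0 0"
}}

```text
time_s: 27.73
position: [0.579, -0.0946, 0.1975]
tool_rot: [[-0.017, 1.0, 0.002], [1.0, 0.017, -0.001], [-0.001, 0.002, -1.0]]
ft_force: [0.5, 0.4, -0.2]
grip_width: 0.0856
```

```bash
python3 - <<'E'
from ball import *
import pickle
s=readout.observe();R=s["tool_rot"];print(s["time_s"],s["position"])
cm=eyes.camera_model("wrist");im=eyes.get_image("wrist");q=ballpx(im);cv2.imwrite("pics/w9.png",im[:,:,::-1])
c8,q8=pickle.load(open("b9.pkl","rb"))
p,e=tri([ray(c8,q8),ray(cm,q)]);print(p,e,"lean",np.degrees(np.arctan2(.055-p[1],p[2]-.1032)),np.hypot(.055-p[1],p[2]-.1032))
print(R.T@(p-s["position"])*1000)
E
```

```text
27.7333 [ 0.5790357  -0.09459166  0.19745514]
[([298, 138, 38, 37, 1136], [316.5, 155.6])]
[ 0.57791423 -0.054481    0.11747084] [np.float64(0.00020998681780771348), np.float64(0.00020998681780780507)] lean 82.5733751353353 0.11040718654576759
[40.19004935 -0.63910281 79.94975162]
```

View pics/w9.png

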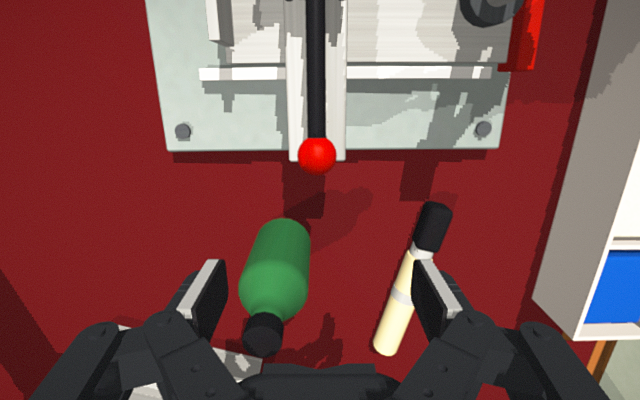

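The picture shows the lever lying over with the ball at (317,156), measured at lean 82.6° (φ≈1.27 of 1.30). I'll press on top of the ball with closed fingertips to make sure it is fully down.

{"api": "arm_command", "payload": {
  "rows": "1 38 -0.5 0 0 0 0;1 1.5 0 0 0 0 0;1 0 0 0 0 0 0;1 0 0 0 0 0 0;1 0 0 0 0 0 0"
}}

```text
time_s: 28.2
position: [0.5774, -0.0541, 0.196]
tool_rot: [[-0.019, 1.0, -0.001], [1.0, 0.019, 0.0], [0.0, -0.001, -1.0]]
ft_force: [0.4, 0.2, 0.8]
grip_width: 0.0254
```

{"api": "arm_command", "payload": {
  "rows": "1 0 0 0 0 0 0;1 0 0 25 0 0 0;1 0 0 20 0 0 0;1 0 0 2 0 0 0;1 0 0 0 0 0 0"
}}

```text
time_s: 28.62
position: [0.5772, -0.0543, 0.1488]
tool_rot: [[-0.018, 1.0, -0.002], [1.0, 0.018, 0.001], [0.001, -0.002, -1.0]]
ft_force: [0.6, 0.5, 1.3]
grip_width: 0.0004
```

{"api": "arm_command", "payload": {
  "rows": "1 0 0 1 0 0 0;1 0 0 1 0 0 0;1 0 0 1 0 0 0;1 0 0 0 0 0 0"
}}

```text
time_s: 28.95
position: [0.5777, -0.054, 0.1471]
tool_rot: [[-0.019, 1.0, 0.001], [1.0, 0.019, -0.0], [-0.0, 0.001, -1.0]]
ft_force: [-0.2, 0.4, 0.9]
grip_width: -0.0001
```

{"api": "arm_command", "payload": {
  "rows": "1 0 0 1 0 0 0;1 0 0 1 0 0 0;1 0 0 0 0 0 0"
}}

```text
time_s: 29.2
position: [0.5774, -0.0539, 0.1445]
tool_rot: [[-0.019, 1.0, -0.0], [1.0, 0.019, 0.0], [0.0, -0.0, -1.0]]
ft_force: [0.2, -0.1, 1.2]
grip_width: -0.0001
```

{"api": "arm_command", "payload": {
  "rows": "1 0 0 1 0 0 0;1 0 0 1 0 0 0;1 0 0 0 0 0 0"
}}

```text
time_s: 29.45
position: [0.5777, -0.054, 0.1433]
tool_rot: [[-0.019, 1.0, 0.001], [1.0, 0.019, -0.0], [-0.0, 0.001, -1.0]]
ft_force: [-2.4, -0.3, 6.2]
grip_width: -0.0002
```

{"api": "arm_command", "payload": {
  "rows": "1 0 0 1 0 0 0;1 0 0 0.5 0 0 0;1 0 0 0 0 0 0"
}}

```text
time_s: 29.7
position: [0.5779, -0.0541, 0.1428]
tool_rot: [[-0.019, 1.0, 0.002], [1.0, 0.019, -0.001], [-0.001, 0.002, -1.0]]
ft_force: [-2.6, 0.1, 12.5]
grip_width: -0.0001
```

{"api": "arm_command", "payload": {
  "rows": "1 0 0 1 0 0 0;1 0 0 0.5 0 0 0;1 0 0 0 0 0 0"
}}

```text
time_s: 29.95
position: [0.578, -0.0542, 0.1422]
tool_rot: [[-0.019, 1.0, 0.003], [1.0, 0.019, -0.001], [-0.002, 0.003, -1.0]]
ft_force: [-5.8, 0.7, 19.2]
grip_width: 0.0003
```

{"api": "arm_command", "payload": {
  "rows": "1 0 0 -30 0 0 0;1 0 0 -40 0 0 0;1 0 0 -40 0 0 0;1 0 0 0 0 0 0;1 0 0 0 0 0 0"
}}

```text
time_s: 30.37
position: [0.5781, -0.0541, 0.2516]
tool_rot: [[-0.019, 1.0, 0.005], [1.0, 0.019, -0.001], [-0.001, 0.005, -1.0]]
ft_force: [-0.7, -0.6, -0.9]
grip_width: -0.0003
```

```bash
python3 - <<'E'
from ball import *
import pickle
s=readout.observe();print(s["time_s"],s["position"],s["ft_force"])
cm=eyes.camera_model("wrist");im=eyes.get_image("wrist");cv2.imwrite("pics/wA.png",im[:,:,::-1]);q=ballpx(im); pickle.dump((cm,q),open("bA.pkl","wb"))
E
```

```text
30.3667 [ 0.57808114 -0.0540606   0.25164675] [-0.68026346 -0.64557437 -0.91136702]
[([302, 176, 30, 29, 661], [316.7, 189.8])]
```

{"api": "arm_command", "payload": {
  "rows": "1 40 0 -20 0 0 0;1 40 0 0 0 0 0;1 20 0 0 0 0 0;1 0 0 0 0 0 0;1 0 0 0 0 0 0"
}}

```text
time_s: 30.83
position: [0.5752, 0.0441, 0.2666]
tool_rot: [[-0.021, 1.0, -0.003], [1.0, 0.021, 0.0], [0.0, -0.003, -1.0]]
ft_force: [-0.4, 0.4, -0.6]
grip_width: -0.0001
```

```bash
python3 - <<'E'
from ball import *
import pickle
s=readout.observe();R=s["tool_rot"];print(s["time_s"],s["position"])
cm=eyes.camera_model("wrist");im=eyes.get_image("wrist");cv2.imwrite("pics/wB.png",im[:,:,::-1])
B=blobs(im,(0,200,110),(5,255,255),60)[0];print(B)
print("expected ball",proj(cm,(.578,-.0545,.1145)))
t=eyes.get_image("top"); a=t[100:290,180:460]; b=cv2.resize(im,(560,350)); a=cv2.resize(a,(366,250)); 
cv2.imwrite("pics/fin.png",np.vstack([b,cv2.copyMakeBorder(a,0,0,0,194,0)])[:,:,::-1])
E
```

```text
30.8333 [0.57523798 0.04413472 0.26660037]
[([467, 103, 22, 60, 803], [477.5, 130.7]), ([461, 183, 12, 23, 200], [466.2, 195.0])]
expected ball [319.22478264 278.47139098]
```

View pics/fin.png

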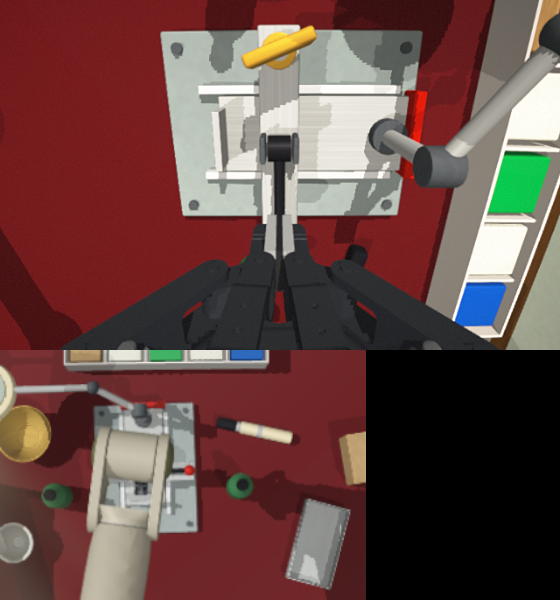

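The final view shows the lever flat with the ball out at −y, the nut wings at about 23°, the foot against the red stop, and all bystanders in place. One last ball-angle check, then I'll hand in.

```bash
python3 - <<'E'
from ball import *
import pickle
cA,qA=pickle.load(open("bA.pkl","rb"))
for L in (78,80,82,84,86):
    r=np.radians(L); y=.055-.11*np.sin(r); print(L,proj(cA,(.578,y,.1032+.11*np.cos(r))).round(1),"r",round(325*.013/-(cA["view"]@[.578,y,.1032+.11*np.cos(r),1])[2],1))
c9,q9=pickle.load(open("b9.pkl","rb"))
T=eyes.camera_model("top");im=eyes.get_image("top");x,y=proj(T,(.578,-.0545,.1145)).astype(int)
for s,q in blobs(im[y-12:y+12,x-12:x+12],(0,190,120),(6,255,255),8)[0]:
    uv=(q[0]+x-12,q[1]+y-12); p,e=tri([ray(cA,qA),ray(T,uv)]); print(uv,p,e)
print(readout.observe()["time_s"]); env.close_job()
E
```

```text
78 [317.3 190.7] r 16.0
80 [317.2 190.1] r 15.8
82 [317.2 189.3] r 15.6
84 [317.2 188.5] r 15.3
86 [317.2 187.5] r 15.1
(np.float64(324.4), np.float64(191.2)) [ 0.57711565 -0.0548671   0.11658388] [np.float64(0.0004644421659276289), np.float64(0.0004644421659275986)]
30.9833
the job is handed in; nothing more can be done
```

The foot is home, the nut is set, the lever is closed, and I handed the job in at about 31 s. I got no verdict back.

- **Foot:** I pushed it about 53 mm until it stopped dead. The last four small push steps moved it only about 0.1 mm while the force rose to 21 N. The pictures then showed it against the red stop.
- **Nut:** I turned it clockwise to about 2.46 rad and tried the lever.
  - **First try:** resistance was late. The lever sprang back to about 0.82 rad when released, so I tightened another 0.28 rad, to about 2.73.
  - **After tightening:** the lever then rested at about 0.74 rad. Allowing for its friction, the pad first touches at about 0.65–0.70 rad, or halfway. I estimate about 50 N on the pad when closed. That figure is calculated from the sizes given, not measured.
- **Lever:** I swung it closed and felt it go over centre. I then pressed the ball with up to 19 N onto a solid stop. It stayed down after the fingers left.

**Checks that disagreed or were weak:**
- The lever's closed angle came out at 81–83° from the cameras and about 84.6° from the final press. The expected value is 84.5°, and the gap is within about 2 mm of camera error.
- Force readings during the swing had about 1 N of noise plus a steady pull from the grip. I therefore relied mainly on how far the lever sprang back.
- One two-view fix of the ball was badly conditioned, so I threw it out and measured again.

The bottles, bowl, mortar, otoscope, tray and carton looked in place in the last picture.

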